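Park the blowtorch in its dock and lock the keeper bar

TASK

Put the blowtorch away in its dock: slide it along the bench, upright, by pushing low on its blue gas cartridge (never lift it, tip it or touch its burner head), round the things on the bench until it stands fully home in the grey saddle. Then swing the steel keeper bar all the way down in front of it so that the slot in the bar drops over the red T-head (turn the T-head in line with the bar first, it stands askew), and turn the T-head a quarter turn across the bar, to its stop, to lock it. Leave the jar, the two spools and the glue bottle where they stand.

Things in the scene. Friction and masses are not known exactly. Their poses are not given: they have to be found in the camera images.
- torch: loose blowtorch, 0.43 kg, standing: blue gas cartridge with white and red band, an upright cylinder 66 mm across from the bench to 135 mm up, burner head on top. Origin: centre of the underside; z its upright axis; its turn about z does not matter. Slides with friction about 0.6 (varies by a fifth); pushed above about 40 mm it may tip.
- torch_head: burner head fixed on the cartridge, 135 to 240 mm above the bench: steel shoulder, black valve body, red knob reaching 31 mm from the axis, brass and steel burner tube. Same origin and axes as the torch. Not to be touched.
- dock: grey sheet-metal dock screwed to the bench; position and yaw vary. Origin on the bench in the middle of the saddle; x points into the dock (its open mouth faces -x), y left seen from the mouth, z up. Two posts 20 x 18 mm, 48 mm high, at x = -56 mm, y = +68 mm (bar hinge) and -92 mm (T-head). A 3 mm foot flange reaches y = -110 to +88 mm, x = -72 to +38 mm.
- dock_home (a point): the dock's origin: where the centre of the cartridge's underside is when fully home. Half-octagon saddle 97 mm high, inner faces 36 mm from here at the back and both sides; sides reach forward to x = -15 mm, from there flared lead-ins (30 mm high) widen to y = +-58 mm at x = -43 mm. No floor: the cartridge stands on the bench. Axes as the dock's.
- keeper_bar (a joint): angle of the steel keeper bar on its hinge (rad): 0 = fully down, level across the mouth; 1.57 = upright; 2.25 = leaning outward (dock +y) at its stop. Stiff hinge, about 0.09 N m: stays where left. It cannot go down while the T-head is askew to the slot by more than about 0.2 rad, nor past a cartridge more than 7 mm short of home.
- keeper_hinge (a point): point on the bar's hinge line (which runs along dock x), middle of its width, 50 mm above the bench. Turns with the bar: -y points along the bar to its free end, z out of the face that is on top when down (it faces dock +y when upright). Bar 4 mm thick, 32 mm wide, free end 207 mm from the hinge; down, its upper face is 52 mm above the bench.
- keeper_slot (a point): centre of the slot in the bar, on the face that is on top when down, 160 mm from the hinge; slot 46 mm long (along the bar), 18 mm wide. Axes as keeper_hinge.
- t_head (a joint): angle of the red T-head about its upright axis (rad): 0 = in line with the closed bar and its slot (its length along dock y); 1.57 = across the bar (length along dock x), locked, at its stop; grows counter-clockwise from above. Turns from 0 to 1.57 with about 0.035 N m of friction; stays where left.
- t_head_top (a point): centre of the top of the red T-head, an upright block 38 mm long, 10 mm wide, 20 mm high on a thin stud on the right post; top 74.5 mm, underside 54.5 mm above the bench. Its y axis lies along its length and turns with it. Pinch it across its 10 mm width from above.
- flux_jar: loose amber jar with a black cap, 56 mm across, 78 mm high; bystander. Origin: centre of the underside.
- copper_spool: loose spool of copper wire, lying flat, 48 mm across, 30 mm high; bystander. Origin: centre of the underside.
- brass_spool: loose spool of brass wire, lying flat, 40 mm across, 24 mm high; bystander. Origin: centre of the underside.
- glue_bottle: loose white glue bottle with an orange tip, 30 x 42 mm, 122 mm high; bystander right of the dock. Origin: centre of the underside.
- bench_grinder: fixed black bench grinder right of the work, up to 165 mm high. Origin on the bench under its motor, axes about as the world's: it fills x = -100 to +90 mm, y = -130 to +130 mm about its origin; a lamp on a stalk behind it (towards +x, -y) is taller. Keep clear of it.
- rod_clamps: fixed row of clamps hanging from a rail over the bench, above x = 0.63 to 0.72 (the dock stands beneath); their lowest ends are 0.6 m above the bench. Keep the wrist and forearm below or in front of them.
Things that resemble listed ones, but are neither listed nor needed, are in the scene too. There is more than one size of the torch; the job needs the smaller.

How it is judged (in metres and radians):
On the way, in this order (a step that is already met when the one before it is completed fails the run):
1. the torch stands fully home in the saddle (horizontal distance between torch and dock_home below 0.008 m and angle between torch's own z axis and vertical below 0.06 rad), for 0.2 s.
2. the keeper bar is down in front of the torch, its slot over the T-head (value of joint keeper_bar below 0.05 rad and horizontal distance between torch and dock_home below 0.01 m), for 0.2 s.
3. the T-head is turned across the bar (value of joint t_head above 1.3 rad and value of joint keeper_bar below 0.05 rad), for 0.2 s.
At the end, for the whole second after the job is handed in: The torch stands upright (within 0.06 rad) on the bench at rest, within 10 mm of the dock's home point; the keeper bar is down (under 0.05 rad) and the T-head is turned across it (over 1.3 rad); jar, spools and glue bottle are within 20 mm of where they stood (all of step 3 and horizontal distance between torch and dock_home below 0.01 m and angle between torch's own z axis and vertical below 0.06 rad and height (world z) of torch below 0.004 m and linear speed of torch below 0.02 m/s and distance of each of flux_jar, copper_spool, brass_spool, glue_bottle from where it was at the start of the episode below 0.02 m); the robot touches nothing.
It fails at once if the torch is tipped by more than 0.3 rad (angle between torch's own z axis and vertical above 0.3 rad).
It fails at once if the torch is lifted more than 15 mm off the bench (height (world z) of torch above 0.015 m).
It fails at once if the robot touches the burner head with more than 1 N (contact force between torch_head and the fingers above 1 N or contact force between torch_head and the arm above 1 N).
It fails at once if a bystander (jar, spool, glue bottle) is shifted by more than 20 mm (distance of any of flux_jar, copper_spool, brass_spool, glue_bottle from where it was at the start of the episode above 0.02 m).
It fails at once if the jar or the glue bottle is tipped by more than 0.3 rad (angle between any of flux_jar, glue_bottle's own z axis and vertical above 0.3 rad).
It also fails if it takes over 72 s, if anything falls off the work surface, if the arm or the gripper's body presses on something with over 40 N, if the wrist force passes 120 N, or if a joint passes its speed limit or range.

ROBOT

A 6-joint arm with a two-finger parallel gripper is mounted at the origin on a cart in front of the work surface, level with it; the furniture and walls round the work are solid. World frame = base frame: x ahead of the robot, y to its left, z up, the work surface at z = 0. Lengths are in m, angles in degrees, forces in N, time in s.
With the tool pointing down it reaches from about 0.3 to 0.75 m from the base axis. Payload 8.5 kg.
Tool frame: the origin (TCP) lies on the centre line of the jaws, within the pads' length; the fingertips stand 19 mm ahead of it and the grasp point (between the pads) is the TCP (env.tcp_to_tips is the z of the fingertips in the tool frame, in m); z points along the fingers, y is the line along which they close (so a half turn about z gives the same grasp; the last joint's range is limited). The gripper opens to 85 mm and grips with 20 to 120 N. Pads are 22 mm wide; open, the fingers measure 114 mm over their backs; the gripper's body (76 mm by 85 mm) begins 54 mm behind the grasp point. The pads swing forward as they close: fully open they stand 13 mm farther back than shut.
Start: joints at [55.216, 21.807, 74.336, -0, 83.858, -12.336], TCP at [0.21, 0.508, 0.25] pointing down, gripper open.
Joint ranges: [-178.18, 178.18], [-50.72, 133.34], [12.68, 142.11], [-81.47, 261.47], [9.98, 163.14], [-165.26, 165.26]. Speed limits (degrees/s): [136.94, 136.94, 180, 180, 180, 180].

INTERFACE

Orientations are given as a 3x3 rotation matrix whose columns are the frame's x, y, z axes.
In Python, from rig import env gives the robot as it stands.
- The arm moves only by the tool servo_tool, never from a script. Its argument "steps" is a list of rows, each an object of numbers: "tx", "ty", "tz": the shift along the world's x, y, z in cm; "yaw": the turn about the world's z in degrees; "claw": the finger opening in cm, from 0 to 8.54. In form: [{"tx": .., "ty": .., "tz": .., "yaw": .., "claw": ..}, ...]. A call has 1 to 20 rows; each row shifts and turns the commanded pose from where the row before left it; what a row does not reach is not made up. A row lasts 1/10 s, in which the tool goes at most 50 mm and 8.59 degrees, less where a joint would pass 70% of its speed; a pose out of reach is approached as far as the arm can. A call with a gripper value outside its range is refused whole. The fingers move at their own pace and stop on an object; "newtons" is the grip in N (left out, the last holds). Time passes only in rows, so rows that do not move let the fingers close. It gives the time, the measured TCP pose, the force, the opening and the grip force at its end, in the units of the state.
- env.observe(): the state, without advancing time (a new reading comes with each control period).
- env.get_image(name): name is "side" or "top"; returns (picture, depth): 384x512x3 uint8, red, green, blue; 384x512 float32, m along the optical axis (not along the pixel's ray), 0 where there is no reading.
- env.camera_model(name): a dict with "fovy" (degrees; the focal length in pixels is half the picture's height over the tangent of half this angle, whatever the lens; pixels are square), "cx", "cy" (the principal point, pixels), "T" (4x4, takes a point from camera to world coordinates). Camera axes: x right, y down, z forward; pixel columns grow to the right and rows downward; lengths in m; the calibration is good to about 2 mm. A picture is of the moment at which its call begins. camera_model takes no time and is no camera call.
- env.close_job(): hands the job in; it is judged then, once.
The state is a dict: "time_s": time; "q": joint angles; "qvel": joint speeds; "joint_efforts": joint torques, N m; "position": TCP position; "tool_rot": TCP orientation; "ft_force": force on the tool from outside, world axes, zero at the start; "wrist_torque": the same for the moment, N m; "grip_width": finger opening in m; "gripper_force": force on a finger pad.
Only numpy, scipy, OpenCV 4.12 (cv2) and the standard library are available. Lean on these libraries where they do the work, as an engineer would, in place of code of your own. Each camera call takes 0.05 s, during which the arm holds its last target. There are 200 camera calls.

## Working session

There is one attempt and no reset: what is moved stays moved. The work goes in short steps, Python scripts to look and compute and a tool call to move; the robot and the scene stay as the last step left them, time stands still between calls to the robot, and variables do not carry over. Pictures are saved under pics/ and viewed, at most 10 in all, crops included, and the job is handed in when it is done.

Besides the shell and the picture viewer there is one more tool, called after ">>>" as a command line: name --argument value ..., lists and objects as JSON in quotes. servo_tool: Moves the arm, as the interface text tells. Its arguments: {"type":"object","properties":{"steps":{"type":"array"},"newtons":{"type":"number"}},"required":["steps"]}

```bash
mkdir -p pics; cat > h.py <<'E'
import numpy as np, cv2
from rig import env
def shot(n,tag):
    im,d=env.get_image(n); cv2.imwrite(f'pics/{tag}.png',im[:,:,::-1]); np.savez(f'pics/{tag}.npz',im=im,d=d); return im,d
def ray(n,u,v):
    m=env.camera_model(n); f=192/np.tan(np.radians(m['fovy'])/2); T=np.array(m['T'])
    return T[:3,3], T[:3,:3]@np.array([(u-m['cx'])/f,(v-m['cy'])/f,1.])
def onz(n,u,v,z):
    o,r=ray(n,u,v); return o+r*(z-o[2])/r[2]
def cloud(n,d):
    m=env.camera_model(n); f=192/np.tan(np.radians(m['fovy'])/2); T=np.array(m['T'])
    v,u=np.mgrid[:384,:512]; p=np.stack([(u-m['cx'])/f*d,(v-m['cy'])/f*d,d],-1)
    return p@T[:3,:3].T+T[:3,3]
E
python3 - <<'E'
from h import *
for n in('top','side'):
    im,d=shot(n,n+'0'); m=env.camera_model(n); print(n,m['fovy'],m['cx'],m['cy'],np.round(m['T'],3).tolist(), (d>0).mean())
s=env.observe(); print(s['time_s'],s['position'],s['tool_rot'],s['ft_force'],env.tcp_to_tips)
E
```

```text
top 45.31118022242897 268.53891041079135 192.555705659079 [[-0.227, -0.763, 0.606, -0.38], [-0.974, 0.186, -0.13, 0.387], [-0.014, -0.619, -0.785, 1.406], [0.0, 0.0, 0.0, 1.0]] 0.9957478841145834
side 45.26321246239368 256.99199619604616 189.9900943245 [[0.728, -0.285, 0.623, -0.339], [-0.685, -0.315, 0.656, -0.774], [0.009, -0.905, -0.425, 0.845], [0.0, 0.0, 0.0, 1.0]] 0.9872894287109375
0.1 [0.20987392 0.50813321 0.24979988] [[-9.24229318e-01  3.81837151e-01 -7.46845352e-04]
 [ 3.81837762e-01  9.24228807e-01 -1.01741464e-03]
 [ 3.01769280e-04 -1.22549820e-03 -9.99999204e-01]] [-0.15036614  0.14218415  0.00286863] 0.019
```

View pics/top0.png

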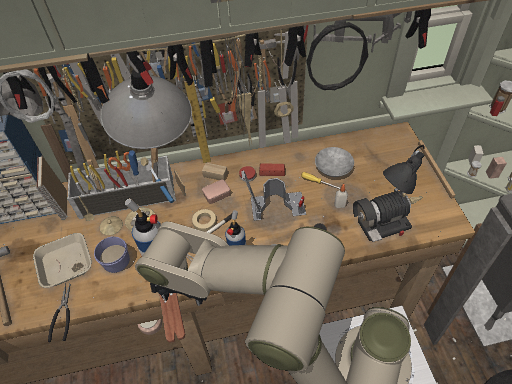

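View pics/side0.png

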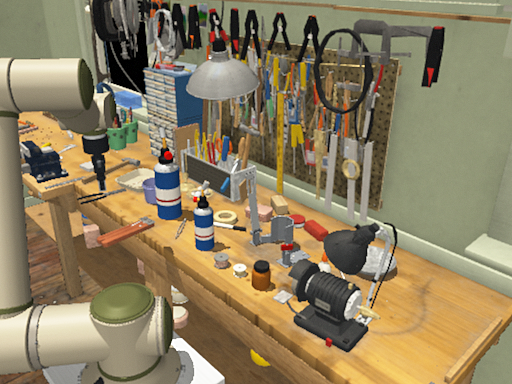

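The top view shows the dock around (275,198), the raised bar near (255,190), the red T-head at (301,202), the small torch at (235,232) and the glue bottle at (341,195). The side view shows the small torch at (204,225), the spools at (221,260) and (239,270), the jar at (261,275) and the dock at (275,235).

```bash
python3 - <<'E'
from h import *
z=np.load('pics/side0.npz'); S,ds=z['im'],z['d']; z=np.load('pics/top0.npz'); Tm,dt=z['im'],z['d']
a=cv2.resize(S[160:310,180:330][:,:,::-1],None,fx=4,fy=4,interpolation=cv2.INTER_CUBIC)
cv2.imwrite('pics/sc.png',a)
b=cv2.resize(Tm[150:260,215:365][:,:,::-1],None,fx=5,fy=5,interpolation=cv2.INTER_CUBIC)
cv2.imwrite('pics/tc.png',b)
Ps,Pt=cloud('side',ds),cloud('top',dt)
for n,(u,v) in {'torchbase':(204,245),'spoolA':(221,257),'spoolB':(239,267),'jarcap':(261,266),'bench':(230,300)}.items(): print(n,Ps[v,u].round(3))
for n,(u,v) in {'bench':(330,225),'glue':(342,187),'saddle':(275,183)}.items(): print(n,Pt[v,u].round(3))
def blobs(name,im,P,mask):
    n,l,st,c=cv2.connectedComponentsWithStats(mask.astype(np.uint8))
    for i in range(1,n):
        if st[i,4]>=8:
            q=P[l==i]; print(name,c[i].round(1),st[i,4],np.median(q,0).round(3),q.min(0).round(3),q.max(0).round(3))
for name,im,P in(('side',S,Ps),('top',Tm,Pt)):
    h=cv2.cvtColor(im,cv2.COLOR_RGB2HSV).astype(int)
    reg=(P[...,0]>.3)&(P[...,0]<.8)&(abs(P[...,1])<.4)&(P[...,2]>.004)&(P[...,2]<.3)
    blobs(name+' red',im,P,reg&((h[...,0]<6)|(h[...,0]>172))&(h[...,1]>150)&(h[...,2]>80))
    blobs(name+' blue',im,P,reg&(abs(h[...,0]-110)<14)&(h[...,1]>120))
    for lo,hi in((.085,.3),(.012,.05)):
        blobs(name+f' z{lo}',im,P,(P[...,0]>.3)&(P[...,0]<.75)&(abs(P[...,1])<.35)&(P[...,2]>lo)&(P[...,2]<hi))
E
```

```text
torchbase [0.442 0.303 0.02 ]
spoolA [0.427 0.195 0.031]
spoolB [0.443 0.127 0.021]
jarcap [0.438 0.024 0.078]
bench [ 0.349  0.059 -0.016]
bench [ 0.503 -0.032 -0.002]
glue [ 0.579 -0.09   0.114]
saddle [-0.38   0.387  1.406]
side red [194.8 199.1] 17 [0.438 0.339 0.18 ] [0.43  0.331 0.171] [0.445 0.343 0.189]
side red [296.  220.7] 32 [0.793 0.205 0.023] [0.779 0.189 0.011] [0.8   0.229 0.027]
side red [315.2 230.9] 221 [0.784 0.106 0.025] [ 0.453 -0.184  0.004] [0.799 0.17  0.267]
side red [286.1 246.8] 62 [0.584 0.061 0.066] [0.568 0.049 0.019] [0.616 0.104 0.078]
side red [328.2 341.6] 42 [ 0.398 -0.261  0.016] [ 0.393 -0.266  0.005] [ 0.41  -0.254  0.026]
side blue [199.1 202. ] 11 [0.447 0.324 0.171] [0.44  0.32  0.156] [0.451 0.329 0.191]
side blue [205.6 200.8] 13 [0.465 0.314 0.171] [0.454 0.309 0.154] [0.469 0.321 0.191]
side blue [203.4 220.4] 220 [0.442 0.303 0.111] [0.424 0.292 0.085] [0.482 0.335 0.137]
side blue [204.3 244. ] 153 [0.442 0.304 0.02 ] [0.423 0.292 0.004] [0.482 0.334 0.043]
side z0.085 [251.3 197.1] 357 [0.601 0.243 0.162] [0.583 0.224 0.086] [0.623 0.2
[... 3100 characters left out ...]
] 119 [0.727 0.327 0.034] [0.709 0.302 0.013] [0.749 0.35  0.043]
top z0.012 [274.2 195.9] 180 [0.675 0.136 0.029] [0.593 0.086 0.012] [0.692 0.211 0.05 ]
top z0.012 [339.8 202.3] 75 [ 0.571 -0.088  0.034] [ 0.562 -0.114  0.013] [ 0.592 -0.072  0.05 ]
top z0.012 [300.5 208.3] 35 [0.577 0.06  0.032] [0.574 0.051 0.013] [0.595 0.069 0.05 ]
top z0.012 [257.9 214.7] 16 [0.591 0.22  0.027] [0.581 0.212 0.017] [0.596 0.23  0.049]
top z0.012 [230.1 215.1] 8 [0.62  0.319 0.015] [0.616 0.315 0.013] [0.629 0.324 0.02 ]
top z0.012 [225.4 218.9] 12 [0.609 0.338 0.014] [0.6   0.332 0.012] [0.62  0.349 0.019]
top z0.012 [389.3 227.4] 479 [ 0.425 -0.231  0.024] [ 0.394 -0.309  0.012] [ 0.495 -0.134  0.05 ]
```

View pics/sc.png

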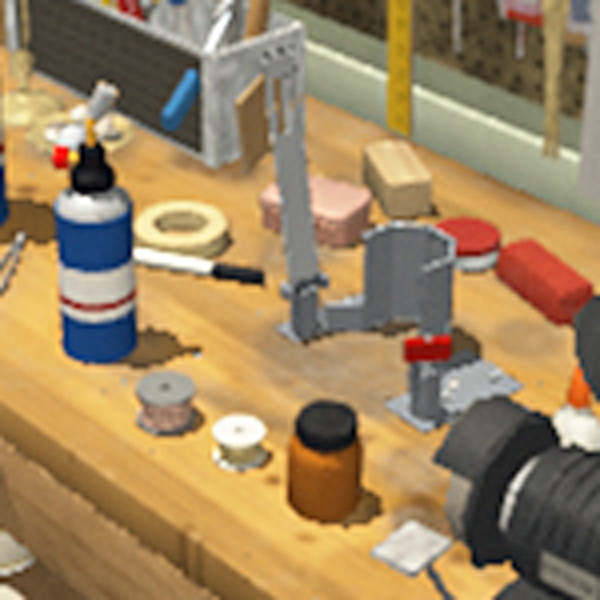

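View pics/tc.png

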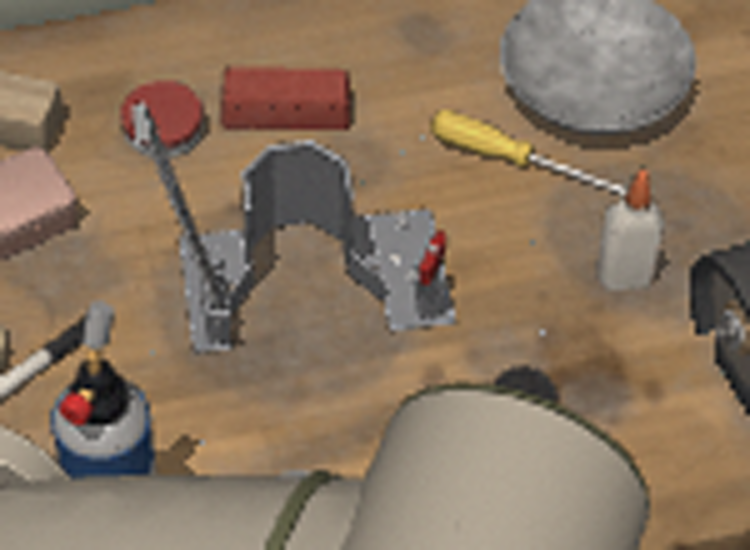

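The zoomed views show the copper spool (165,400 in the side crop) and brass spool (240,440) side by side in front of the mouth, with the jar to their right. The T-head is at (428,348) in the side crop and (432,257) in the top crop, and the bar leans outward to (140,110) in the top crop. Next I fit exact positions.

```bash
python3 - <<'E'
from h import *
from scipy.optimize import least_squares as LS
z=np.load('pics/side0.npz'); S,ds=z['im'],z['d']; z=np.load('pics/top0.npz'); Tm,dt=z['im'],z['d']
Ps,Pt=cloud('side',ds),cloud('top',dt)
def box(P,x0,x1,y0,y1,z0,z1):
    m=(P[...,0]>x0)&(P[...,0]<x1)&(P[...,1]>y0)&(P[...,1]<y1)&(P[...,2]>z0)&(P[...,2]<z1); return P[m],m
def circ(n,P,b,r):
    q,_=box(P,*b); c0=q[:,:2].mean(0)+[.01,.01]
    s=LS(lambda c:np.hypot(*(q[:,:2]-c).T)-r,c0,loss='soft_l1',f_scale=.003); print(n,s.x.round(4),len(q),np.abs(s.fun).mean().round(4))
circ('torch s',Ps,(.4,.5,.27,.37,.01,.125),.033)
circ('copper',Ps,(.39,.47,.165,.24,.006,.024),.024)
circ('brass',Ps,(.40,.48,.09,.155,.006,.018),.02)
circ('jar',Ps,(.40,.48,-.01,.065,.01,.05),.028)
for n,P in(('s',Ps),('t',Pt)):
    for nm,b in (('copper',(.39,.47,.165,.24,.027,.037)),('brass',(.40,.48,.09,.155,.021,.03)),('rim',(.6,.72,.08,.22,.093,.105)),
      ('glue',(.55,.62,-.13,-.05,.01,.125)),('bartop',(.57,.64,.2,.29,.2,.27)),('barlow',(.57,.64,.2,.29,.06,.1))):
        q,_=box(P,*b)
        if len(q): print(n,nm,len(q),q.mean(0).round(4),q.min(0).round(3),q.max(0).round(3))
# T-head
for n,im,P in(('s',S,Ps),('t',Tm,Pt)):
    h=cv2.cvtColor(im,cv2.COLOR_RGB2HSV).astype(int)
    _,m=box(P,.55,.63,.03,.1,.05,.085); m&=((h[...,0]<6)|(h[...,0]>172))&(h[...,1]>130)
    print(n,'T'); print(np.c_[P[m],np.argwhere(m)].round(3)[:70].tolist() if n=='t' else P[m].mean(0))
    print(n,'hinge post',box(P,.57,.64,.195,.24,.01,.045)[0].round(3).tolist()[::2])
    print(n,'T post',box(P,.56,.63,.03,.09,.01,.045)[0].round(3).tolist()[::3])
q,_=box(Ps,.6,.72,.08,.22,.05,.09); print('sad',q.round(3).tolist()[::8])
E
```

```text
torch s [0.4605 0.3292] 571 0.0019
copper [0.4325 0.2053] 62 0.0022
brass [0.4415 0.1278] 38 0.002
jar [0.4487 0.038 ] 211 0.0013
s copper 107 [0.4287 0.2002 0.0306] [0.406 0.176 0.027] [0.454 0.225 0.035]
s brass 81 [0.4398 0.1239 0.024 ] [0.419 0.101 0.021] [0.462 0.144 0.029]
s rim 74 [0.6646 0.1515 0.0973] [0.628 0.106 0.093] [0.689 0.19  0.102]
s glue 147 [ 0.5756 -0.0962  0.0849] [ 0.564 -0.111  0.061] [ 0.591 -0.074  0.12 ]
s bartop 104 [0.6039 0.257  0.2307] [0.586 0.246 0.201] [0.623 0.271 0.256]
s barlow 90 [0.601  0.2276 0.0806] [0.583 0.219 0.06 ] [0.617 0.236 0.1  ]
t copper 5 [0.4522 0.1924 0.0316] [0.45  0.186 0.029] [0.454 0.199 0.034]
t rim 59 [0.6696 0.1418 0.0988] [0.627 0.104 0.093] [0.692 0.185 0.105]
t glue 214 [ 0.5739 -0.0904  0.0623] [ 0.562 -0.118  0.011] [ 0.595 -0.071  0.124]
t bartop 52 [0.6028 0.2559 0.2372] [0.587 0.246 0.202] [0.623 0.266 0.257]
t barlow 21 [0.5965 0.2223 0.0791] [0.583 0.216 0.061] [0.615 0.229 0.099]
s T
[0.58298436 0.06005973 0.06610392]
s hinge post [[0.608, 0.221, 0.044], [0.621, 0.214, 0.042], [0.608, 0.216, 0.042], [0.596, 0.228
[... 3496 characters left out ...]
3, 0.166, 0.082], [0.646, 0.187, 0.083], [0.677, 0.179, 0.075], [0.689, 0.153, 0.081], [0.656, 0.183, 0.077], [0.683, 0.171, 0.072], [0.686, 0.137, 0.085], [0.67, 0.186, 0.066], [0.683, 0.161, 0.072], [0.638, 0.184, 0.075], [0.677, 0.184, 0.061], [0.692, 0.16, 0.065], [0.66, 0.187, 0.062], [0.679, 0.166, 0.064], [0.656, 0.187, 0.06], [0.682, 0.174, 0.055], [0.648, 0.188, 0.058], [0.675, 0.177, 0.053], [0.619, 0.218, 0.053], [0.661, 0.182, 0.052], [0.663, 0.11, 0.082], [0.632, 0.113, 0.089], [0.602, 0.215, 0.053], [0.658, 0.11, 0.076], [0.655, 0.107, 0.074], [0.661, 0.113, 0.066], [0.659, 0.111, 0.064], [0.662, 0.113, 0.057], [0.631, 0.111, 0.063], [0.638, 0.113, 0.056], [0.63, 0.114, 0.051]]
```

```bash
python3 - <<'E'
from h import *
z=np.load('pics/side0.npz'); P=cloud('side',z['d'])
for u,v in((167,185),(167,215),(167,160),(183,228),(150,190),(135,180)): print(u,v,P[v,u].round(3))
m=(P[...,0]>.3)&(P[...,0]<.55)&(P[...,1]>.37)&(P[...,1]<.7)&(P[...,2]>.02); q=P[m]
print(q[np.argsort(q[:,1])][::60].round(3).tolist())
E
```

```text
167 185 [0.474 0.559 0.145]
167 215 [0.469 0.568 0.019]
167 160 [0.494 0.578 0.231]
183 228 [0.474 0.473 0.001]
150 190 [0.487 0.708 0.069]
135 180 [0.556 0.956 0.01 ]
[[0.378, 0.545, 0.024], [0.495, 0.554, 0.18], [0.494, 0.556, 0.103], [0.507, 0.557, 0.078], [0.497, 0.558, 0.055], [0.516, 0.559, 0.18], [0.506, 0.56, 0.206], [0.478, 0.561, 0.069], [0.52, 0.562, 0.154], [0.478, 0.563, 0.06], [0.493, 0.564, 0.27], [0.483, 0.566, 0.245], [0.375, 0.568, 0.024], [0.46, 0.57, 0.051], [0.461, 0.572, 0.192], [0.524, 0.574, 0.201], [0.494, 0.577, 0.236], [0.536, 0.579, 0.201], [0.484, 0.582, 0.233], [0.51, 0.584, 0.214], [0.463, 0.587, 0.11], [0.459, 0.589, 0.179], [0.512, 0.593, 0.269], [0.497, 0.596, 0.272], [0.458, 0.599, 0.148], [0.499, 0.603, 0.334], [0.48, 0.606, 0.243], [0.494, 0.611, 0.314], [0.458, 0.621, 0.104]]
```

>>> servo_tool --steps '[{"tx": 3.5, "ty": -1.4, "yaw": 7.3, "claw": 8.5}, {"tx": 3.5, "ty": -1.4, "yaw": 7.3, "claw": 8.5}, {"tx": 3.5, "ty": -1.4, "yaw": 7.3, "claw": 8.5}, {"tx": 3.5, "ty": -1.3, "yaw": 7.4, "claw": 8.5}, {"tx": 3.6, "ty": -1.3, "yaw": 7.3, "claw": 8.5}, {"tx": 3.6, "ty": -1.3, "yaw": 7.3, "claw": 8.5}, {}, {}]'

```text
invalid input at $.steps[0]: expected keys tx, ty, tz, yaw, claw
```

>>> servo_tool --steps '[{"tx": 3.5, "ty": -1.4, "tz": 0, "yaw": 7.3, "claw": 8.5}, {"tx": 3.5, "ty": -1.4, "tz": 0, "yaw": 7.3, "claw": 8.5}, {"tx": 3.5, "ty": -1.4, "tz": 0, "yaw": 7.3, "claw": 8.5}, {"tx": 3.5, "ty": -1.3, "tz": 0, "yaw": 7.4, "claw": 8.5}, {"tx": 3.6, "ty": -1.3, "tz": 0, "yaw": 7.3, "claw": 8.5}, {"tx": 3.6, "ty": -1.3, "tz": 0, "yaw": 7.3, "claw": 8.5}, {"tx": 0, "ty": 0, "tz": -4, "yaw": 0, "claw": 8.5}, {"tx": 0, "ty": 0, "tz": -4, "yaw": 0, "claw": 8.5}, {"tx": 0, "ty": 0, "tz": -4, "yaw": 0, "claw": 8.5}, {"tx": 0, "ty": 0, "tz": -4, "yaw": 0, "claw": 8.5}, {"tx": 0, "ty": 0, "tz": -3, "yaw": 0, "claw": 8.5}, {"tx": 0, "ty": 0, "tz": 0, "yaw": 0, "claw": 8.5}, {"tx": 0, "ty": 0, "tz": 0, "yaw": 0, "claw": 8.5}]'

```text
time_s: 1.4
position: [0.4223, 0.4275, 0.0609]
tool_rot: [[-0.931, -0.366, 0.0], [-0.366, 0.931, 0.0], [-0.0, 0.0, -1.0]]
ft_force: [-0.0, 0.3, 1.8]
grip_width: 0.085
gripper_force: 0.0
```

```bash
python3 - <<'E'
from h import *
im,d=shot('side','s1')
cv2.imwrite('pics/s1c.png',cv2.resize(im[120:280,120:280][:,:,::-1],None,fx=3.7,fy=3.7,interpolation=cv2.INTER_CUBIC))
E
```

```text
(no output)
```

View pics/s1c.png

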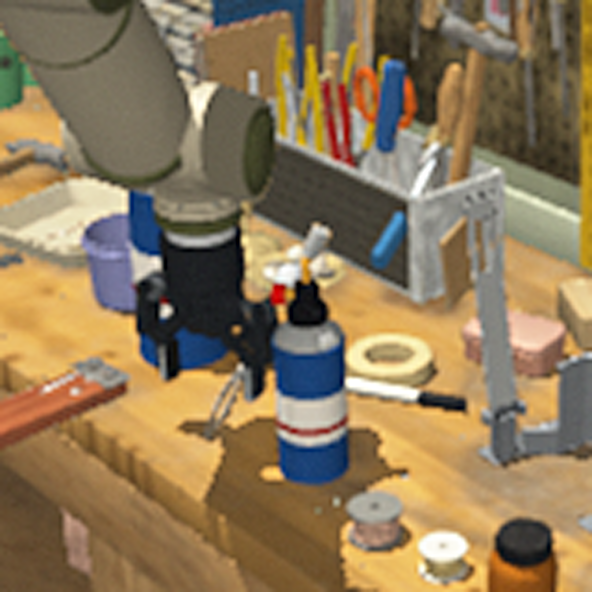

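The gripper hangs left of the torch in the crop: fingertip at (255,395), knuckle flaring to about (275,310) and the torch at (312,400). I need the finger-back profile against height.

```bash
python3 - <<'E'
from h import *
z=np.load('pics/s1.npz'); P=cloud('side',z['d']); im=z['im'].astype(int)
t=np.array([.4223,.4275]); d=np.array([.366,-.931]); n=np.array([.931,.366])
a=(P[...,:2]-t)@d; b=(P[...,:2]-t)@n
m=(im.max(-1)<75)&(a>-.09)&(a<.085)&(abs(b)<.06)&(P[...,2]>.015)
for z0 in np.arange(.02,.26,.01):
    k=m&(P[...,2]>=z0)&(P[...,2]<z0+.01)
    if k.sum()>1: print(round(z0,2),k.sum(),'a',a[k].min().round(3),a[k].max().round(3),'b',b[k].min().round(3),b[k].max().round(3))
E
```

```text
0.05 3 a -0.049 -0.048 b -0.005 0.002
0.06 16 a -0.048 0.054 b -0.015 0.009
0.07 15 a -0.048 0.053 b -0.011 0.009
0.08 17 a -0.058 0.055 b -0.01 0.008
0.09 21 a -0.063 0.056 b -0.015 0.009
0.1 48 a -0.074 0.072 b -0.019 0.011
0.11 73 a -0.072 0.081 b -0.021 0.012
0.12 86 a -0.073 0.085 b -0.026 0.015
0.13 70 a -0.068 0.078 b -0.021 0.015
0.14 88 a -0.068 0.083 b -0.024 0.009
0.15 94 a -0.065 0.067 b -0.023 0.009
0.16 20 a 0.012 0.06 b -0.015 0.006
0.17 49 a -0.028 0.035 b -0.039 0.017
0.18 60 a -0.021 0.037 b -0.043 0.014
0.19 65 a -0.021 0.037 b -0.044 0.018
0.2 57 a -0.023 0.036 b -0.042 0.009
0.21 52 a -0.039 0.037 b -0.042 0.027
0.22 3 a -0.022 0.032 b -0.025 -0.006
0.23 59 a -0.023 0.037 b -0.044 0.017
0.24 2 a 0.027 0.029 b -0.031 -0.029
```

>>> servo_tool --steps '[{"tx": 0, "ty": 0, "tz": 4, "yaw": 0, "claw": 8.5}, {"tx": 0, "ty": 0, "tz": 4, "yaw": 0, "claw": 8.5}, {"tx": 0, "ty": 0, "tz": 4, "yaw": 0, "claw": 8.5}, {"tx": 0, "ty": 0, "tz": 4, "yaw": 0, "claw": 8.5}, {"tx": -1, "ty": -1, "tz": 4, "yaw": 8, "claw": 8.5}, {"tx": -4, "ty": -4, "tz": 0, "yaw": 8, "claw": 8.5}, {"tx": -4, "ty": -4, "tz": 0, "yaw": 8, "claw": 8.5}, {"tx": 0, "ty": 0, "tz": 0, "yaw": 0, "claw": 8.5}]'

```text
time_s: 2.25
position: [0.3365, 0.3433, 0.262]
tool_rot: [[-0.699, -0.716, -0.001], [-0.716, 0.699, -0.001], [0.001, 0.0, -1.0]]
ft_force: [1.3, 0.3, 0.0]
grip_width: 0.0849
gripper_force: 0.0
```

```bash
cat > prof.py <<'E'
from h import *
def prof(tag):
    s=env.observe(); im,d=shot('side',tag); P=cloud('side',d); R=np.array(s['tool_rot']); t=np.array(s['position'])
    L=(P-t)@R; m=(d>0)&(abs(L[...,0])<.06)&(abs(L[...,1])<.1)&(L[...,2]<.03)&(L[...,2]>-.16)
    v,u=np.where(m); print(tag,s['position'],s['grip_width'])
    for z0 in np.arange(.02,-.16,-.01):
        k=m&(L[...,2]<=z0)&(L[...,2]>z0-.01)
        if k.sum()>1:
            q=L[k]; c=q[abs(q[:,1])<.03]; print(round(z0*1000),k.sum(),'x',*(np.percentile(q[:,0],[2,98])*1000).round(),'y',*(np.percentile(q[:,1],[2,98])*1000).round(),'mid x',(c[:,0].min()*1000).round() if len(c) else '',(c[:,0].max()*1000).round() if len(c) else '')
    np.save(f'pics/{tag}L.npy',L[m]); r=im[v.min()-5:v.max()+5,u.min()-5:u.max()+5]
    return r
E
python3 - <<'E'
from prof import *
r=prof('p136'); cv2.imwrite('pics/p136c.png',cv2.resize(r[:,:,::-1],None,fx=6,fy=6,interpolation=cv2.INTER_CUBIC)[:600,:800])
E
```

```text
p136 [0.33645736 0.3433145  0.26200401] 0.08488529511867368
10 7 x -11.0 8.0 y -46.0 51.0 mid x  
0 29 x -3.0 13.0 y -53.0 56.0 mid x  
-10 34 x -1.0 15.0 y -53.0 57.0 mid x  
-20 34 x -6.0 14.0 y -53.0 58.0 mid x  
-30 35 x -5.0 14.0 y -58.0 72.0 mid x  
-40 89 x -13.0 15.0 y -71.0 74.0 mid x  
-50 105 x -15.0 18.0 y -69.0 74.0 mid x -15.0 19.0
-60 129 x -15.0 19.0 y -69.0 71.0 mid x -18.0 19.0
-70 100 x -1.0 23.0 y -68.0 73.0 mid x 3.0 24.0
-80 162 x -3.0 22.0 y -67.0 70.0 mid x 6.0 26.0
-90 161 x -10.0 15.0 y -65.0 67.0 mid x 3.0 20.0
-100 36 x 2.0 31.0 y -43.0 62.0 mid x 5.0 31.0
-110 79 x 5.0 38.0 y -35.0 33.0 mid x 15.0 40.0
-120 86 x -3.0 39.0 y -35.0 34.0 mid x 18.0 43.0
-130 87 x 5.0 40.0 y -33.0 34.0 mid x 17.0 41.0
-140 86 x 5.0 39.0 y -35.0 35.0 mid x 16.0 40.0
-150 109 x -8.0 38.0 y -34.0 34.0 mid x -16.0 42.0
```

View pics/p136c.png

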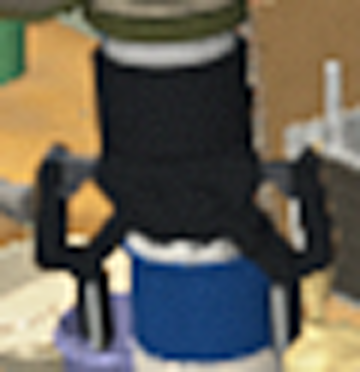

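>>> servo_tool --steps '[{"tx": 0, "ty": 0, "tz": 0, "yaw": -8.2, "claw": 8.5}, {"tx": 0, "ty": 0, "tz": 0, "yaw": -8.2, "claw": 8.5}, {"tx": 0, "ty": 0, "tz": 0, "yaw": -8.2, "claw": 8.5}, {"tx": 0, "ty": 0, "tz": 0, "yaw": -8.2, "claw": 8.5}, {"tx": 0, "ty": 0, "tz": 0, "yaw": -8.2, "claw": 8.5}, {"tx": 0, "ty": 0, "tz": 0, "yaw": -8.2, "claw": 8.5}, {"tx": 0, "ty": 0, "tz": 0, "yaw": -8.2, "claw": 8.5}, {"tx": 0, "ty": 0, "tz": 0, "yaw": -8.2, "claw": 8.5}, {"tx": 0, "ty": 0, "tz": 0, "yaw": -8.2, "claw": 8.5}, {"tx": 0, "ty": 0, "tz": 0, "yaw": -8.2, "claw": 8.5}, {"tx": 0, "ty": 0, "tz": 0, "yaw": -8.2, "claw": 8.5}, {"tx": 0, "ty": 0, "tz": 0, "yaw": 0, "claw": 8.5}]'

```text
time_s: 3.5
position: [0.3423, 0.3473, 0.2617]
tool_rot: [[-0.709, 0.705, 0.003], [0.705, 0.709, 0.002], [-0.001, 0.003, -1.0]]
ft_force: [-0.6, 0.1, 0.1]
grip_width: 0.0847
gripper_force: 0.0
```

```bash
python3 - <<'E'
from prof import *
prof('p46')
E
```

```text
p46 [0.34225108 0.34730814 0.26174415] 0.0846605942996379
10 18 x -7.0 10.0 y -50.0 47.0 mid x  
0 35 x -8.0 11.0 y -57.0 49.0 mid x  
-10 43 x -8.0 13.0 y -57.0 46.0 mid x  
-20 36 x -9.0 13.0 y -57.0 47.0 mid x  
-30 25 x -10.0 8.0 y -59.0 51.0 mid x  
-40 44 x -11.0 14.0 y -76.0 68.0 mid x  
-50 49 x -15.0 13.0 y -74.0 62.0 mid x -14.0 -7.0
-60 49 x -14.0 12.0 y -73.0 67.0 mid x -15.0 -3.0
-70 63 x -16.0 15.0 y -73.0 60.0 mid x -17.0 -8.0
-80 72 x -17.0 19.0 y -72.0 28.0 mid x -17.0 20.0
-90 71 x -12.0 14.0 y -72.0 5.0 mid x -14.0 7.0
-100 36 x -23.0 12.0 y -68.0 -16.0 mid x -31.0 -8.0
-110 75 x -35.0 32.0 y -40.0 -4.0 mid x -36.0 35.0
-120 84 x -35.0 33.0 y -39.0 -0.0 mid x -35.0 38.0
-130 88 x -34.0 36.0 y -39.0 -4.0 mid x -35.0 38.0
-140 84 x -34.0 32.0 y -40.0 -5.0 mid x -36.0 35.0
-150 115 x -35.0 35.0 y -39.0 11.0 mid x -35.0 37.0
```

The picture shows the elbows of the open fingers flaring out beyond the finger backs, about 38 mm above the TCP. I will push with the elbow's low edge, keeping the tips almost on the bench so contact is about 48 mm up. I go slowly and check for tilt.

>>> servo_tool --steps '[{"tx": 0.9, "ty": 1.2, "tz": 0, "yaw": 8.3, "claw": 8.5}, {"tx": 0.9, "ty": 1.2, "tz": 0, "yaw": 8.3, "claw": 8.5}, {"tx": 0.9, "ty": 1.2, "tz": 0, "yaw": 8.3, "claw": 8.5}, {"tx": 0.9, "ty": 1.2, "tz": 0, "yaw": 8.3, "claw": 8.5}, {"tx": 0.9, "ty": 1.2, "tz": 0, "yaw": 8.3, "claw": 8.5}, {"tx": 0.9, "ty": 1.2, "tz": 0, "yaw": 8.3, "claw": 8.5}, {"tx": 0.9, "ty": 1.3, "tz": 0, "yaw": 8.3, "claw": 8.5}, {"tx": 0.9, "ty": 1.3, "tz": 0, "yaw": 8.2, "claw": 8.5}, {"tx": 0, "ty": 0, "tz": -4.5, "yaw": 0, "claw": 8.5}, {"tx": 0, "ty": 0, "tz": -4.5, "yaw": 0, "claw": 8.5}, {"tx": 0, "ty": 0, "tz": -4.5, "yaw": 0, "claw": 8.5}, {"tx": 0, "ty": 0, "tz": -4.5, "yaw": 0, "claw": 8.5}, {"tx": 0, "ty": 0, "tz": -4, "yaw": 0, "claw": 8.5}, {"tx": 0, "ty": 0, "tz": -2, "yaw": 0, "claw": 8.5}, {"tx": 0, "ty": 0, "tz": -0.8, "yaw": 0, "claw": 8.5}, {"tx": 0, "ty": 0, "tz": 0, "yaw": 0, "claw": 8.5}, {"tx": 0, "ty": 0, "tz": 0, "yaw": 0, "claw": 8.5}]'

```text
time_s: 5.25
position: [0.4141, 0.4452, 0.0137]
tool_rot: [[-0.93, -0.368, 0.002], [-0.368, 0.93, 0.002], [-0.003, 0.001, -1.0]]
ft_force: [0.6, 0.3, -0.4]
grip_width: 0.0849
gripper_force: 0.0
```

>>> servo_tool --steps '[{"tx": 0.18, "ty": -0.47, "tz": -0.2, "yaw": 0, "claw": 8.5}, {"tx": 0.18, "ty": -0.47, "tz": 0, "yaw": 0, "claw": 8.5}, {"tx": 0.18, "ty": -0.46, "tz": 0, "yaw": 0, "claw": 8.5}, {"tx": 0.18, "ty": -0.46, "tz": 0, "yaw": 0, "claw": 8.5}, {"tx": 0.18, "ty": -0.46, "tz": 0, "yaw": 0, "claw": 8.5}, {"tx": 0.18, "ty": -0.46, "tz": 0, "yaw": 0, "claw": 8.5}, {"tx": 0, "ty": 0, "tz": 0, "yaw": 0, "claw": 8.5}]'

```text
time_s: 5.95
position: [0.4244, 0.4163, 0.0104]
tool_rot: [[-0.93, -0.367, 0.0], [-0.367, 0.93, -0.0], [-0.0, -0.0, -1.0]]
ft_force: [-0.3, 0.4, 0.4]
grip_width: 0.0849
gripper_force: 0.0
```

```bash
cat > torch.py <<'E'
from h import *
from scipy.optimize import least_squares as LS
H=np.array([.651,.150]); xd=np.array([.9956,-.094]); yd=np.array([.094,.9956])
def torch(tag):
    out=[]; s=env.observe()
    im,d=shot('side',tag); P=cloud('side',d); h=cv2.cvtColor(im,cv2.COLOR_RGB2HSV).astype(int)
    m=(P[...,0]>.38)&(P[...,0]<.75)&(P[...,1]>.05)&(P[...,1]<.40)&(P[...,2]>.006)&(P[...,2]<.128)&(abs(h[...,0]-110)<14)&(h[...,1]>120)
    n,l,st,c=cv2.connectedComponentsWithStats(cv2.morphologyEx(m.astype(np.uint8),cv2.MORPH_CLOSE,np.ones((13,3))))
    m&=(l==1+st[1:,4].argmax()); q=P[m]
    # x = x0+ax*z, radius 33
    f=lambda p:np.hypot(q[:,0]-p[0]-p[2]*q[:,2],q[:,1]-p[1]-p[3]*q[:,2])-.033
    c0=q[:,:2].mean(0)+[.017,.018]
    r=LS(f,[*c0,0,0],loss='soft_l1',f_scale=.003)
    r2=LS(lambda p:f([*p,0,0]),c0,loss='soft_l1',f_scale=.003)
    # apparent tilt by symmetric mid-line not needed
    e=r2.x-H
    print(tag,'t',s['time_s'],'torch',r2.x.round(4),'tiltxy',r.x[2:].round(3),len(q),'res',np.abs(r2.fun).mean().round(4),'dock xy',(e@xd).round(4),(e@yd).round(4),'tcp',np.round(s['position'],4),'F',np.round(s['ft_force'],1))
    return im
E
python3 -c "
from torch import *
torch('a1')"
```

```text
a1 t 5.95 torch [0.4636 0.3211] tiltxy [-0.006 -0.   ] 343 res 0.0019 dock xy -0.2027 0.1528 tcp [0.4244 0.4163 0.0104] F [-0.3  0.4  0.4]
```

The torch moved about 8 mm and stayed upright, so I keep pushing.

>>> servo_tool --steps '[{"tx": 0.18, "ty": -0.46, "tz": 0, "yaw": 0, "claw": 8.5}, {"tx": 0.18, "ty": -0.46, "tz": 0, "yaw": 0, "claw": 8.5}, {"tx": 0.18, "ty": -0.46, "tz": 0, "yaw": 0, "claw": 8.5}, {"tx": 0.18, "ty": -0.46, "tz": 0, "yaw": 0, "claw": 8.5}, {"tx": 0.19, "ty": -0.47, "tz": 0, "yaw": 0, "claw": 8.5}, {"tx": 0.19, "ty": -0.47, "tz": 0, "yaw": 0, "claw": 8.5}, {"tx": 0.19, "ty": -0.47, "tz": 0, "yaw": 0, "claw": 8.5}, {"tx": 0.19, "ty": -0.47, "tz": 0, "yaw": 0, "claw": 8.5}, {"tx": 0.18, "ty": -0.46, "tz": 0, "yaw": 0, "claw": 8.5}, {"tx": 0.18, "ty": -0.46, "tz": 0, "yaw": 0, "claw": 8.5}, {"tx": 0.18, "ty": -0.46, "tz": 0, "yaw": 0, "claw": 8.5}, {"tx": 0.18, "ty": -0.46, "tz": 0, "yaw": 0, "claw": 8.5}, {"tx": 0.19, "ty": -0.47, "tz": 0, "yaw": 0, "claw": 8.5}, {"tx": 0.19, "ty": -0.47, "tz": 0, "yaw": 0, "claw": 8.5}, {"tx": 0.19, "ty": -0.47, "tz": 0, "yaw": 0, "claw": 8.5}, {"tx": 0.19, "ty": -0.47, "tz": 0, "yaw": 0, "claw": 8.5}, {"tx": 0, "ty": 0, "tz": 0, "yaw": 0, "claw": 8.5}]'

```text
time_s: 7.7
position: [0.454, 0.3417, 0.0102]
tool_rot: [[-0.93, -0.367, -0.0], [-0.367, 0.93, -0.0], [0.0, -0.0, -1.0]]
ft_force: [-0.6, 0.6, -0.2]
grip_width: 0.0848
gripper_force: 0.0
```

```bash
python3 -c "
from torch import *
torch('a2')"
```

```text
a2 t 7.7 torch [0.4925 0.2461] tiltxy [0.004 0.   ] 345 res 0.0022 dock xy -0.1668 0.0808 tcp [0.454  0.3417 0.0102] F [-0.6  0.6 -0.2]
```

>>> servo_tool --steps '[{"tx": 0.19, "ty": -0.47, "tz": 0, "yaw": 0, "claw": 8.5}, {"tx": 0.19, "ty": -0.47, "tz": 0, "yaw": 0, "claw": 8.5}, {"tx": 0.19, "ty": -0.47, "tz": 0, "yaw": 0, "claw": 8.5}, {"tx": 0.19, "ty": -0.47, "tz": 0, "yaw": 0, "claw": 8.5}, {"tx": 0.19, "ty": -0.47, "tz": 0, "yaw": 0, "claw": 8.5}, {"tx": 0.19, "ty": -0.47, "tz": 0, "yaw": 0, "claw": 8.5}, {"tx": 0.19, "ty": -0.47, "tz": 0, "yaw": 0, "claw": 8.5}, {"tx": 0.19, "ty": -0.47, "tz": 0, "yaw": 0, "claw": 8.5}, {"tx": 0.19, "ty": -0.47, "tz": 0, "yaw": 0, "claw": 8.5}, {"tx": 0.19, "ty": -0.47, "tz": 0, "yaw": 0, "claw": 8.5}, {"tx": 0.19, "ty": -0.47, "tz": 0, "yaw": 0, "claw": 8.5}, {"tx": 0.19, "ty": -0.47, "tz": 0, "yaw": 0, "claw": 8.5}, {"tx": 0.19, "ty": -0.47, "tz": 0, "yaw": 0, "claw": 8.5}, {"tx": 0.19, "ty": -0.47, "tz": 0, "yaw": 0, "claw": 8.5}, {"tx": 0.19, "ty": -0.47, "tz": 0, "yaw": 0, "claw": 8.5}, {"tx": 0.19, "ty": -0.47, "tz": 0, "yaw": 0, "claw": 8.5}, {"tx": 0.19, "ty": -0.47, "tz": 0, "yaw": 0, "claw": 8.5}, {"tx": 0.19, "ty": -0.47, "tz": 0, "yaw": 0, "claw": 8.5}, {"tx": 0, "ty": 0, "tz": 0, "yaw": 0, "claw": 8.5}]'

```text
time_s: 9.65
position: [0.4882, 0.2571, 0.0103]
tool_rot: [[-0.93, -0.367, 0.0], [-0.367, 0.93, -0.0], [0.0, -0.0, -1.0]]
ft_force: [-0.1, -0.4, 0.8]
grip_width: 0.0852
gripper_force: 0.0
```

```bash
python3 -c "
from torch import *
torch('a3')"
```

```text
a3 t 9.65 torch [0.5271 0.1611] tiltxy [ 0.007 -0.001] 367 res 0.0034 dock xy -0.1244 -0.0006 tcp [0.4882 0.2571 0.0103] F [-0.1 -0.4  0.8]
```

>>> servo_tool --steps '[{"tx": -1.1, "ty": 2.8, "tz": 0, "yaw": 0, "claw": 8.5}, {"tx": 0, "ty": 0, "tz": 4.4, "yaw": 0, "claw": 8.5}, {"tx": 0, "ty": 0, "tz": 4.4, "yaw": 0, "claw": 8.5}, {"tx": 0, "ty": 0, "tz": 4.4, "yaw": 0, "claw": 8.5}, {"tx": 0, "ty": 0, "tz": 4.4, "yaw": 0, "claw": 8.5}, {"tx": 0, "ty": 0, "tz": 4.4, "yaw": 0, "claw": 8.5}, {"tx": 0, "ty": 0, "tz": 4.4, "yaw": -8.2, "claw": 8.5}, {"tx": -0.5, "ty": -0.9, "tz": 0, "yaw": -8.4, "claw": 8.5}, {"tx": -0.5, "ty": -0.9, "tz": 0, "yaw": -8.4, "claw": 8.5}, {"tx": -0.5, "ty": -0.9, "tz": 0, "yaw": -8.4, "claw": 8.5}, {"tx": -0.5, "ty": -0.9, "tz": 0, "yaw": -8.4, "claw": 8.5}, {"tx": -0.5, "ty": -0.9, "tz": 0, "yaw": -8.4, "claw": 8.5}, {"tx": -0.5, "ty": -0.9, "tz": 0, "yaw": -8.4, "claw": 8.5}, {"tx": -0.5, "ty": -0.9, "tz": 0, "yaw": -8.4, "claw": 8.5}, {"tx": -0.5, "ty": -0.9, "tz": 0, "yaw": -8.4, "claw": 8.5}, {"tx": -0.5, "ty": -0.9, "tz": 0, "yaw": -8.4, "claw": 8.5}, {"tx": -0.5, "ty": -0.9, "tz": 0, "yaw": -8.3, "claw": 8.5}, {"tx": -0.6, "ty": -0.9, "tz": 0, "yaw": -8.3, "claw": 8.5}, {"tx": -0.6, "ty": -0.9, "tz": 0, "yaw": -8.3, "claw": 8.5}, {"tx": -0.6, "ty": -0.9, "tz": 0, "yaw": -8.3, "claw": 8.5}]'

```text
time_s: 11.7
position: [0.4085, 0.1684, 0.2743]
tool_rot: [[0.101, 0.995, 0.0], [0.995, -0.101, -0.0], [-0.0, 0.0, -1.0]]
ft_force: [1.2, 0.1, -0.2]
grip_width: 0.0852
gripper_force: 0.0
```

>>> servo_tool --steps '[{"tx": 0, "ty": 0, "tz": 0, "yaw": 0, "claw": 8.5}, {"tx": 0, "ty": 0, "tz": -4.4, "yaw": 0, "claw": 8.5}, {"tx": 0, "ty": 0, "tz": -4.4, "yaw": 0, "claw": 8.5}, {"tx": 0, "ty": 0, "tz": -4.4, "yaw": 0, "claw": 8.5}, {"tx": 0, "ty": 0, "tz": -4.4, "yaw": 0, "claw": 8.5}, {"tx": 0, "ty": 0, "tz": -4, "yaw": 0, "claw": 8.5}, {"tx": 0, "ty": 0, "tz": 0, "yaw": 0, "claw": 8.5}, {"tx": 0, "ty": 0, "tz": 0, "yaw": 0, "claw": 8.5}]'

```text
time_s: 12.5
position: [0.4094, 0.1691, 0.0589]
tool_rot: [[0.093, 0.996, -0.0], [0.996, -0.093, -0.0], [-0.0, -0.0, -1.0]]
ft_force: [-0.5, 0.0, 0.2]
grip_width: 0.085
gripper_force: 0.0
```

```bash
python3 -c "
from torch import *
torch('a4'); r=np.array(env.observe()['tool_rot']); print(np.degrees(np.arctan2(r[1,1],r[0,1])))"
```

```text
a4 t 12.5 torch [0.5269 0.1612] tiltxy [0.005 0.   ] 376 res 0.0045 dock xy -0.1246 -0.0005 tcp [0.4094 0.1691 0.0589] F [-0.5  0.   0.2]
-5.344266154199646
```

>>> servo_tool --steps '[{"tx": 0, "ty": -0.1, "tz": -3, "yaw": 0, "claw": 8.5}, {"tx": 0, "ty": 0, "tz": -1.8, "yaw": 0, "claw": 8.5}, {"tx": 0, "ty": 0, "tz": 0, "yaw": 0, "claw": 8.5}, {"tx": 0.5, "ty": -0.05, "tz": 0, "yaw": 0, "claw": 8.5}, {"tx": 0.5, "ty": -0.05, "tz": 0, "yaw": 0, "claw": 8.5}, {"tx": 0.5, "ty": -0.05, "tz": 0, "yaw": 0, "claw": 8.5}, {"tx": 0.5, "ty": -0.04, "tz": 0, "yaw": 0, "claw": 8.5}, {"tx": 0.5, "ty": -0.05, "tz": 0, "yaw": 0, "claw": 8.5}, {"tx": 0.5, "ty": -0.05, "tz": 0, "yaw": 0, "claw": 8.5}, {"tx": 0.5, "ty": -0.05, "tz": 0, "yaw": 0, "claw": 8.5}, {"tx": 0.5, "ty": -0.04, "tz": 0, "yaw": 0, "claw": 8.5}, {"tx": 0.5, "ty": -0.05, "tz": 0, "yaw": 0, "claw": 8.5}, {"tx": 0.5, "ty": -0.05, "tz": 0, "yaw": 0, "claw": 8.5}, {"tx": 0.5, "ty": -0.05, "tz": 0, "yaw": 0, "claw": 8.5}, {"tx": 0.5, "ty": -0.04, "tz": 0, "yaw": 0, "claw": 8.5}, {"tx": 0.5, "ty": -0.05, "tz": 0, "yaw": 0, "claw": 8.5}, {"tx": 0.5, "ty": -0.05, "tz": 0, "yaw": 0, "claw": 8.5}, {"tx": 0.5, "ty": -0.05, "tz": 0, "yaw": 0, "claw": 8.5}, {"tx": 0, "ty": 0, "tz": 0, "yaw": 0, "claw": 8.5}]'

```text
time_s: 14.45
position: [0.4849, 0.1605, 0.0103]
tool_rot: [[0.095, 0.995, 0.001], [0.995, -0.095, 0.0], [0.0, 0.001, -1.0]]
ft_force: [0.8, 0.0, -0.7]
grip_width: 0.085
gripper_force: 0.0
```

```bash
python3 -c "
from torch import *
im=torch('a5')
cv2.imwrite('pics/a5c.png',cv2.resize(im[160:310,180:330][:,:,::-1],None,fx=4,fy=4,interpolation=cv2.INTER_CUBIC))"
```

```text
a5 t 14.45 torch [0.5907 0.1548] tiltxy [-0.003 -0.005] 350 res 0.002 dock xy -0.0604 -0.0009 tcp [0.4849 0.1605 0.0103] F [ 0.8  0.  -0.7]
```

View pics/a5c.png

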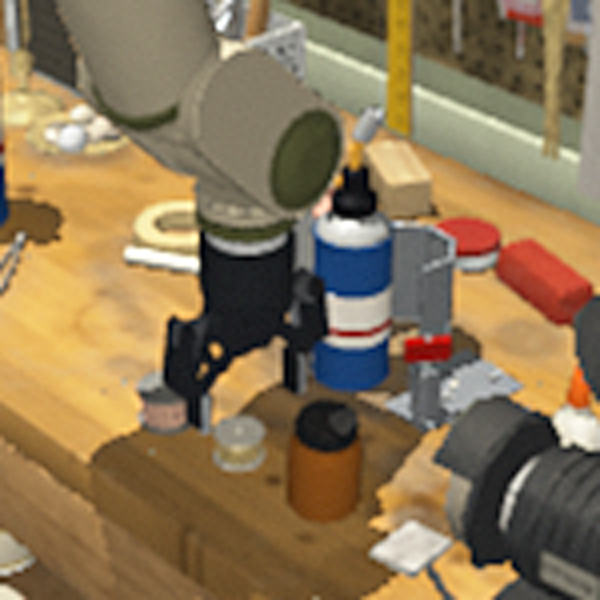

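The torch, upright at (352,310), is between the posts. The trailing finger at (200,410) passes cleanly between the two spools. I push on.

>>> servo_tool --steps '[{"tx": 0.5, "ty": -0.05, "tz": 0, "yaw": 0, "claw": 8.5}, {"tx": 0.5, "ty": -0.05, "tz": 0, "yaw": 0, "claw": 8.5}, {"tx": 0.5, "ty": -0.04, "tz": 0, "yaw": 0, "claw": 8.5}, {"tx": 0.5, "ty": -0.05, "tz": 0, "yaw": 0, "claw": 8.5}, {"tx": 0.5, "ty": -0.05, "tz": 0, "yaw": 0, "claw": 8.5}, {"tx": 0.5, "ty": -0.04, "tz": 0, "yaw": 0, "claw": 8.5}, {"tx": 0.5, "ty": -0.05, "tz": 0, "yaw": 0, "claw": 8.5}, {"tx": 0.5, "ty": -0.05, "tz": 0, "yaw": 0, "claw": 8.5}, {"tx": 0.5, "ty": -0.04, "tz": 0, "yaw": 0, "claw": 8.5}, {"tx": 0.5, "ty": -0.05, "tz": 0, "yaw": 0, "claw": 8.5}, {"tx": 0.4, "ty": -0.04, "tz": 0, "yaw": 0, "claw": 8.5}, {"tx": 0, "ty": 0, "tz": 0, "yaw": 0, "claw": 8.5}]'

```text
time_s: 15.7
position: [0.5386, 0.1554, 0.0103]
tool_rot: [[0.095, 0.995, 0.001], [0.995, -0.095, 0.0], [0.0, 0.001, -1.0]]
ft_force: [0.4, -0.4, -0.1]
grip_width: 0.0849
gripper_force: 0.0
```

```bash
python3 -c "
from torch import *
im=torch('a6')"
```

```text
a6 t 15.7 torch [0.6442 0.1494] tiltxy [-0.016  0.021] 175 res 0.002 dock xy -0.0067 -0.0012 tcp [0.5386 0.1554 0.0103] F [ 0.4 -0.4 -0.1]
```

>>> servo_tool --steps '[{"tx": 0.2, "ty": -0.02, "tz": 0, "yaw": 0, "claw": 8.5}, {"tx": 0.2, "ty": -0.02, "tz": 0, "yaw": 0, "claw": 8.5}, {"tx": 0.2, "ty": -0.02, "tz": 0, "yaw": 0, "claw": 8.5}]'

```text
time_s: 16.05
position: [0.5438, 0.1549, 0.0103]
tool_rot: [[0.095, 0.995, -0.0], [0.995, -0.095, -0.0], [-0.0, -0.0, -1.0]]
ft_force: [-2.3, 0.3, 1.4]
grip_width: 0.085
gripper_force: 1.2
```

>>> servo_tool --steps '[{"tx": 0.1, "ty": -0.01, "tz": 0, "yaw": 0, "claw": 8.5}, {"tx": 0.1, "ty": -0.01, "tz": 0, "yaw": 0, "claw": 8.5}]'

```text
time_s: 16.25
position: [0.5459, 0.1547, 0.0103]
tool_rot: [[0.095, 0.995, -0.0], [0.995, -0.095, -0.0], [-0.0, -0.0, -1.0]]
ft_force: [-3.7, 0.4, 1.3]
grip_width: 0.0852
gripper_force: 1.3
```

```bash
python3 -c "
from torch import *
im=torch('a7')"
```

```text
a7 t 16.25 torch [0.6513 0.1486] tiltxy [-0.002  0.017] 269 res 0.0032 dock xy 0.0005 -0.0014 tcp [0.5459 0.1547 0.0103] F [-3.7  0.4  1.3]
```

>>> servo_tool --steps '[{"tx": 0.1, "ty": -0.01, "tz": 0, "yaw": 0, "claw": 8.5}, {"tx": 0.1, "ty": -0.01, "tz": 0, "yaw": 0, "claw": 8.5}]'

```text
time_s: 16.5
position: [0.5479, 0.1545, 0.0103]
tool_rot: [[0.095, 0.995, -0.0], [0.995, -0.095, 0.0], [0.0, -0.0, -1.0]]
ft_force: [-4.2, 0.7, 1.0]
grip_width: 0.085
gripper_force: 1.3
```

```bash
python3 -c "
from torch import *
im=torch('a8')"
```

```text
a8 t 16.5 torch [0.6533 0.1489] tiltxy [-0.011  0.036] 244 res 0.0036 dock xy 0.0024 -0.0009 tcp [0.5479 0.1545 0.0103] F [-4.2  0.7  1. ]
```

>>> servo_tool --steps '[{"tx": 0.1, "ty": -0.01, "tz": 0, "yaw": 0, "claw": 8.5}, {"tx": 0.1, "ty": -0.01, "tz": 0, "yaw": 0, "claw": 8.5}, {"tx": 0, "ty": 0, "tz": 0, "yaw": 0, "claw": 8.5}]'

```text
time_s: 16.85
position: [0.5482, 0.1546, 0.0104]
tool_rot: [[0.094, 0.996, -0.004], [0.996, -0.094, 0.0], [-0.0, -0.004, -1.0]]
ft_force: [-12.7, 1.6, 7.9]
grip_width: 0.085
gripper_force: 5.6
```

```bash
python3 -c "
from torch import *
im=torch('a9')"
```

```text
a9 t 16.85 torch [0.6535 0.1488] tiltxy [-0.001  0.031] 253 res 0.0032 dock xy 0.0026 -0.001 tcp [0.5482 0.1546 0.0104] F [-12.7   1.6   7.9]
```

The torch hit the hard stop at home (about +3 mm, upright). I back off and go to the T-head.

>>> servo_tool --steps '[{"tx": -1, "ty": 0.1, "tz": 0, "yaw": 0, "claw": 8.5}, {"tx": -1, "ty": 0.1, "tz": 0, "yaw": 0, "claw": 8.5}, {"tx": 0, "ty": 0, "tz": 4.4, "yaw": 0, "claw": 8.5}, {"tx": 0, "ty": 0, "tz": 4.4, "yaw": 0, "claw": 8.5}, {"tx": 0, "ty": 0, "tz": 4.4, "yaw": 0, "claw": 8.5}, {"tx": 0, "ty": 0, "tz": 4.4, "yaw": 0, "claw": 8.5}, {"tx": 0, "ty": 0, "tz": 4.4, "yaw": 0, "claw": 8.5}, {"tx": 0, "ty": 0, "tz": 4.4, "yaw": 0, "claw": 8.5}, {"tx": 0.2, "ty": -2, "tz": 0, "yaw": 8, "claw": 3.5}, {"tx": 0.2, "ty": -2, "tz": 0, "yaw": 8, "claw": 3.5}, {"tx": 1, "ty": -2, "tz": 0, "yaw": 8, "claw": 3.5}, {"tx": 1.5, "ty": -2, "tz": 0, "yaw": 8, "claw": 3.5}, {"tx": 1.5, "ty": -1.3, "tz": 0, "yaw": 8, "claw": 3.5}, {"tx": 1.4, "ty": 0, "tz": 0, "yaw": 8, "claw": 3.5}, {"tx": 0, "ty": 0, "tz": 0, "yaw": 9, "claw": 3.5}, {"tx": 0, "ty": 0, "tz": -4, "yaw": 0, "claw": 3.5}, {"tx": 0, "ty": 0, "tz": -4, "yaw": 0, "claw": 3.5}, {"tx": 0, "ty": 0, "tz": -4, "yaw": 0, "claw": 3.5}, {"tx": 0, "ty": 0, "tz": 0, "yaw": 0, "claw": 3.5}, {"tx": 0, "ty": 0, "tz": 0, "yaw": 0, "claw": 3.5}]'

```text
time_s: 18.9
position: [0.5882, 0.0633, 0.1552]
tool_rot: [[-0.779, 0.627, 0.001], [0.627, 0.779, -0.0], [-0.0, 0.0, -1.0]]
ft_force: [-1.2, 0.2, 1.2]
grip_width: 0.0349
gripper_force: 0.0
```

```bash
python3 - <<'E'
from torch import *
im=torch('b1'); im2,d2=shot('top','b1t')
a=cv2.resize(im[170:290,220:370][:,:,::-1],None,fx=5.2,fy=5,interpolation=cv2.INTER_CUBIC)
cv2.imwrite('pics/b1c.png',a)
z=np.load('pics/top0.npz'); I,P=z['im'],cloud('top',z['d']); h=cv2.cvtColor(I,cv2.COLOR_RGB2HSV).astype(int)
m=(P[...,0]>.55)&(P[...,0]<.63)&(P[...,1]>.03)&(P[...,1]<.1)&(P[...,2]>.05)&(P[...,2]<.09)&((h[...,0]<6)|(h[...,0]>172))&(h[...,1]>130)
for v,u in np.argwhere(m): print((u,v),I[v,u].tolist(),onz('top',u,v,.0745)[:2].round(4).tolist(),end='; ')
r=np.array(env.observe()['tool_rot']); print(np.degrees(np.arctan2(r[1,1],r[0,1])))
E
```

```text
b1 t 18.9 torch [0.6544 0.1462] tiltxy [-0.002  0.02 ] 184 res 0.0038 dock xy 0.0037 -0.0035 tcp [0.5882 0.0633 0.1552] F [-1.2  0.2  1.2]
(np.int64(303), np.int64(196)) [125, 57, 45] [0.6011, 0.0472]; (np.int64(302), np.int64(197)) [146, 42, 40] [0.5975, 0.052]; (np.int64(303), np.int64(197)) [143, 39, 38] [0.5967, 0.0485]; (np.int64(301), np.int64(198)) [163, 52, 48] [0.594, 0.0568]; (np.int64(302), np.int64(198)) [152, 41, 38] [0.5931, 0.0533]; (np.int64(303), np.int64(198)) [126, 33, 30] [0.5922, 0.0497]; (np.int64(303), np.int64(199)) [76, 25, 27] [0.5878, 0.051]; (np.int64(300), np.int64(200)) [132, 62, 62] [0.586, 0.0628]; (np.int64(303), np.int64(200)) [56, 15, 16] [0.5834, 0.0522]; (np.int64(300), np.int64(201)) [150, 46, 44] [0.5816, 0.064]; (np.int64(301), np.int64(201)) [148, 43, 40] [0.5807, 0.0605]; (np.int64(302), np.int64(201)) [84, 30, 27] [0.5799, 0.057]; (np.int64(300), np.int64(202)) [150, 46, 40] [0.5772, 0.0652]; (np.int64(301), np.int64(202)) [141, 43, 41] [0.5763, 0.0617]; (np.int64(302), np.int64(202)) [59, 12, 15] [0.5755, 0.0582]; (np.int64(299), np.int64(203)) [152, 45, 41] [0.5737, 0.07]; (np.int64(300), np.int64(203)) [154, 45, 43] [0.5728, 0.0665]; (np.int64(301), np.int64(203)) [91, 27, 24] [0.572, 0.0629]; (np.int64(302), np.int64(203)) [60, 29, 28] [0.5711, 0.0594]; (np.int64(299), np.int64(204)) [92, 31, 29] [0.5693, 0.0712]; (np.int64(300), np.int64(204)) [97, 29, 29] [0.5685, 0.0677]; (np.int64(301), np.int64(204)) [64, 16, 14] [0.5676, 0.0642]; (np.int64(299), np.int64(205)) [94, 31, 33] [0.565, 0.0724]; (np.int64(300), np.int64(205)) [96, 32, 28] [0.5641, 0.0689]; (np.int64(301), np.int64(205)) [62, 30, 27] [0.5633, 0.0654]; (np.int64(299), np.int64(206)) [80, 31, 29] [0.5607, 0.0736]; (np.int64(300), np.int64(206)) [107, 29, 27] [0.5598, 0.0701]; 51.14831594594789
```

View pics/b1c.png

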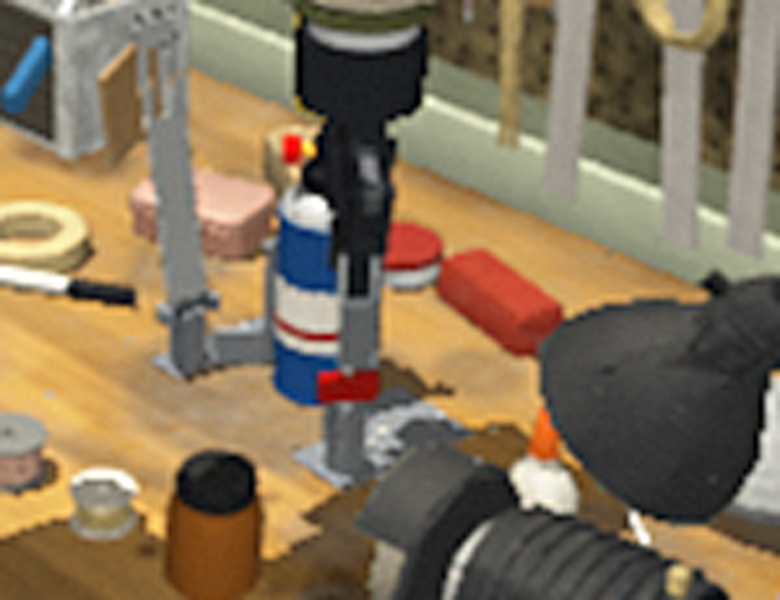

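In the crop the gripper finger (358,275) is right above the T-head (348,385), and the torch stands upright in the saddle. I lower and pinch.

>>> servo_tool --steps '[{"tx": -0.25, "ty": 0, "tz": -2.5, "yaw": -1, "claw": 3.5}, {"tx": 0, "ty": 0, "tz": -2.5, "yaw": 0, "claw": 3.5}, {"tx": 0, "ty": 0, "tz": -2, "yaw": 0, "claw": 3.5}, {"tx": 0, "ty": 0, "tz": -0.8, "yaw": 0, "claw": 3.5}, {"tx": 0, "ty": 0, "tz": 0, "yaw": 0, "claw": 3.5}, {"tx": 0, "ty": 0, "tz": 0, "yaw": 0, "claw": 2.5}, {"tx": 0, "ty": 0, "tz": 0, "yaw": 0, "claw": 2.0}, {"tx": 0, "ty": 0, "tz": 0, "yaw": 0, "claw": 1.8}, {"tx": 0, "ty": 0, "tz": 0, "yaw": 0, "claw": 1.8}]' --newtons 20

```text
time_s: 19.9
position: [0.5856, 0.0633, 0.0769]
tool_rot: [[-0.768, 0.641, 0.001], [0.641, 0.768, -0.0], [-0.001, 0.001, -1.0]]
ft_force: [0.1, -0.2, 0.5]
grip_width: 0.018
gripper_force: 0.0
```

>>> servo_tool --steps '[{"tx": 0, "ty": 0, "tz": 0, "yaw": 0, "claw": 1.4}, {"tx": 0, "ty": 0, "tz": 0, "yaw": 0, "claw": 1.1}, {"tx": 0, "ty": 0, "tz": 0, "yaw": 0, "claw": 1.1}, {"tx": 0, "ty": 0, "tz": 0, "yaw": 0, "claw": 1.1}]'

```text
time_s: 20.3
position: [0.5851, 0.0632, 0.0763]
tool_rot: [[-0.768, 0.641, -0.001], [0.641, 0.768, -0.0], [0.0, -0.001, -1.0]]
ft_force: [-3.9, -1.7, 1.9]
grip_width: 0.0106
gripper_force: 1.6
```

>>> servo_tool --steps '[{"tx": -0.1, "ty": -0.06, "tz": 0, "yaw": 0, "claw": 1.1}, {"tx": 0, "ty": 0, "tz": 0, "yaw": 0, "claw": 0.8}, {"tx": 0, "ty": 0, "tz": 0, "yaw": 0, "claw": 0.8}]'

```text
time_s: 20.6
position: [0.5847, 0.0629, 0.0764]
tool_rot: [[-0.768, 0.641, 0.001], [0.641, 0.768, 0.0], [-0.001, 0.001, -1.0]]
ft_force: [1.3, 0.7, 1.3]
grip_width: 0.0092
gripper_force: 22.5
```

>>> servo_tool --steps '[{"tx": 0, "ty": 0, "tz": 0, "yaw": -5.5, "claw": 0.8}, {"tx": 0, "ty": 0, "tz": 0, "yaw": -5.5, "claw": 0.8}, {"tx": 0, "ty": 0, "tz": 0, "yaw": -5.5, "claw": 0.8}, {"tx": 0, "ty": 0, "tz": 0, "yaw": -5.5, "claw": 0.8}]'

```text
time_s: 21.0
position: [0.5856, 0.0636, 0.0764]
tool_rot: [[-0.468, 0.884, 0.003], [0.884, 0.468, 0.002], [-0.0, 0.004, -1.0]]
ft_force: [6.3, 5.0, -3.6]
grip_width: 0.0098
gripper_force: 22.1
```

```bash
python3 -c "
from h import *
s=env.observe(); print(s['ft_force'],s['wrist_torque'],s['position'])"
```

```text
[ 6.32356219  4.99938057 -3.55712278] [ 0.99248755 -0.98185794  0.10950872] [0.58556298 0.06357503 0.07643309]
```

>>> servo_tool --steps '[{"tx": 0.1, "ty": 0.08, "tz": 0, "yaw": -5.6, "claw": 0.8}, {"tx": 0.05, "ty": 0.02, "tz": 0, "yaw": -5.6, "claw": 0.8}, {"tx": 0, "ty": 0, "tz": 0, "yaw": -5.6, "claw": 0.8}, {"tx": 0, "ty": 0, "tz": 0, "yaw": -5.6, "claw": 0.8}, {"tx": 0, "ty": 0, "tz": 0, "yaw": -5.6, "claw": 0.8}, {"tx": 0, "ty": 0, "tz": 0, "yaw": -5.5, "claw": 0.8}, {"tx": 0, "ty": 0, "tz": 0, "yaw": 0, "claw": 0.8}]'

```text
time_s: 21.7
position: [0.5873, 0.064, 0.0764]
tool_rot: [[0.096, 0.995, 0.004], [0.995, -0.096, 0.001], [0.001, 0.004, -1.0]]
ft_force: [5.7, 2.6, -2.6]
grip_width: 0.0097
gripper_force: 22.1
```

```bash
python3 -c "
from h import *
s=env.observe(); r=np.array(s['tool_rot']); print(s['ft_force'],s['wrist_torque'],s['position'],np.degrees(np.arctan2(r[1,1],r[0,1])))"
```

```text
[ 5.72688554  2.59783003 -2.62713266] [ 0.41584304 -0.99519618 -0.00442195] [0.58730354 0.06401029 0.07643896] -5.519388455898903
```

>>> servo_tool --steps '[{"tx": 0, "ty": 0, "tz": 0, "yaw": 0, "claw": 3}, {"tx": 0, "ty": 0, "tz": 0, "yaw": 0, "claw": 3}, {"tx": 0, "ty": 0, "tz": 0, "yaw": 0, "claw": 3}, {"tx": 0, "ty": 0, "tz": 2, "yaw": 0, "claw": 3}, {"tx": 0, "ty": 0, "tz": 3, "yaw": 0, "claw": 3}, {"tx": 0, "ty": 0, "tz": 4, "yaw": 0, "claw": 4}, {"tx": -2, "ty": 0, "tz": 4, "yaw": 0, "claw": 8.5}, {"tx": -3, "ty": 0, "tz": 4, "yaw": 0, "claw": 8.5}, {"tx": -3, "ty": 0, "tz": 3.5, "yaw": 0, "claw": 8.5}, {"tx": -1, "ty": 3, "tz": 0, "yaw": 0, "claw": 8.5}, {"tx": 0, "ty": 4, "tz": 0, "yaw": 0, "claw": 8.5}, {"tx": 0, "ty": 4, "tz": 0, "yaw": 0, "claw": 8.5}, {"tx": 0, "ty": 4, "tz": 0, "yaw": 0, "claw": 8.5}, {"tx": 0, "ty": 4, "tz": 0, "yaw": 0, "claw": 8.5}, {"tx": 0, "ty": 3, "tz": 0, "yaw": 0, "claw": 8.5}, {"tx": 2, "ty": 2.5, "tz": 0, "yaw": 0, "claw": 8.5}, {"tx": 3.5, "ty": 0, "tz": 0, "yaw": 0, "claw": 8.5}, {"tx": 0, "ty": 0, "tz": 0, "yaw": 0, "claw": 8.5}, {"tx": 0, "ty": 0, "tz": 0, "yaw": 0, "claw": 8.5}]'

```text
time_s: 23.6
position: [0.5509, 0.3085, 0.2806]
tool_rot: [[0.094, 0.996, -0.001], [0.996, -0.094, -0.0], [-0.001, -0.001, -1.0]]
ft_force: [-0.8, 0.0, -0.2]
grip_width: 0.0851
gripper_force: 0.0
```

```bash
python3 - <<'E'
from torch import *
im=torch('c1'); im2,d2=shot('top','c1t')
P=cloud('side',np.load('pics/c1.npz')['d'])
m=(P[...,0]>.57)&(P[...,0]<.64)&(P[...,1]>.19)&(P[...,1]<.28)&(P[...,2]>.2)&(P[...,2]<.27); print('bar',P[m].mean(0))
a=cv2.resize(im[130:290,190:350][:,:,::-1],None,fx=3.7,fy=3.7,interpolation=cv2.INTER_CUBIC)
cv2.imwrite('pics/c1c.png',a)
s=env.observe(); r=np.array(s['tool_rot']); print(np.degrees(np.arctan2(r[1,1],r[0,1])))
# target path: dock y c and tip z for bar angle
H=np.array([.652,.149]); p=s['position']
for al in range(100,-1,-10):
    A=np.radians(al); R=.130; y=.068-R*np.cos(A)+.002*np.sin(A)+.011; z=.050+R*np.sin(A)+.002*np.cos(A)+.006
    w=H-.115*xd+y*yd; print(al,w.round(4),round(z,4))
E
```

```text
c1 t 23.6 torch [0.654  0.1487] tiltxy [-0.037  0.011] 172 res 0.002 dock xy 0.0031 -0.001 tcp [0.5509 0.3085 0.2806] F [-0.8  0.  -0.2]
bar [0.60403521 0.25738739 0.23070628]
-5.357283256999979
100 [0.5472 0.2629] 0.1837
90 [0.5451 0.2405] 0.186
80 [0.543  0.2179] 0.1844
70 [0.5409 0.1961] 0.1788
60 [0.539  0.1755] 0.1696
50 [0.5372 0.1568] 0.1569
40 [0.5357 0.1406] 0.1411
30 [0.5344 0.1274] 0.1227
20 [0.5335 0.1175] 0.1023
10 [0.5329 0.1113] 0.0805
0 [0.5327 0.109 ] 0.058
```

View pics/c1c.png

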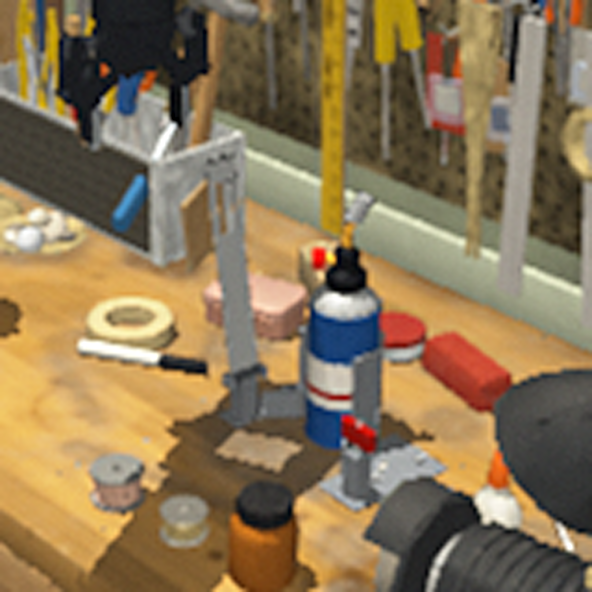

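The T-head (358,433) now lies in line with the dock, the bar stands left of the torch, and the gripper is out to its left. I start the swing.

>>> servo_tool --steps '[{"tx": 0, "ty": 0, "tz": -3.2, "yaw": 0, "claw": 8.5}, {"tx": 0, "ty": 0, "tz": -3.2, "yaw": 0, "claw": 8.5}, {"tx": 0, "ty": 0, "tz": -3.2, "yaw": 0, "claw": 8.5}, {"tx": -0.1, "ty": -1.1, "tz": 0, "yaw": 0, "claw": 8.5}, {"tx": -0.1, "ty": -1.2, "tz": 0, "yaw": 0, "claw": 8.5}, {"tx": -0.1, "ty": -1.1, "tz": 0, "yaw": 0, "claw": 8.5}, {"tx": -0.1, "ty": -1.1, "tz": 0, "yaw": 0, "claw": 8.5}, {"tx": -0.1, "ty": -1.1, "tz": 0.1, "yaw": 0, "claw": 8.5}, {"tx": -0.1, "ty": -1.1, "tz": 0.1, "yaw": 0, "claw": 8.5}, {"tx": -0.1, "ty": -1.1, "tz": -0.1, "yaw": 0, "claw": 8.5}, {"tx": -0.1, "ty": -1.1, "tz": -0.1, "yaw": 0, "claw": 8.5}, {"tx": -0.1, "ty": -1.1, "tz": -0.2, "yaw": 0, "claw": 8.5}, {"tx": -0.1, "ty": -1.1, "tz": -0.4, "yaw": 0, "claw": 8.5}, {"tx": -0.1, "ty": -1.0, "tz": -0.4, "yaw": 0, "claw": 8.5}, {"tx": -0.1, "ty": -1.0, "tz": -0.5, "yaw": 0, "claw": 8.5}, {"tx": 0, "ty": 0, "tz": 0, "yaw": 0, "claw": 8.5}]'

```text
time_s: 25.3
position: [0.5385, 0.1764, 0.1694]
tool_rot: [[0.095, 0.996, -0.002], [0.996, -0.095, -0.0], [-0.001, -0.002, -1.0]]
ft_force: [-0.6, -0.1, -0.6]
grip_width: 0.0848
gripper_force: 0.0
```

```bash
cat > bar.py <<'E'
from torch import *
def bar(tag):
    s=env.observe(); im,d=shot('side',tag); im2,d2=shot('top',tag+'t')
    for n,D in(('side',d),('top',d2)):
        P=cloud(n,D); e=P[...,:2]-np.array([.652,.149]); dx=e@xd; dy=e@yd
        I=im if n=='side' else im2; g=(I.max(-1).astype(int)-I.min(-1)<30)&(I.max(-1)>85)
        m=g&(dx>-.074)&(dx<-.038)&(dy<.075)&(dy>-.145)&(P[...,2]>.048)&(P[...,2]<.27)
        q=np.c_[dy[m],P[m][:,2]]-[.068,.05]; r=np.hypot(*q.T); k=r>.05
        a=np.degrees(np.arctan2(q[k,1],-q[k,0])); print(n,k.sum(),'bar deg pct',np.percentile(a,[10,50,90]).round(1) if k.sum() else '', 'rmax',r.max().round(3) if len(r) else '')
    p=np.array(s['position']); print('tcp',p.round(4),'F',np.round(s['ft_force'],1),'dock',((p[:2]-[.652,.149])@xd).round(4),((p[:2]-[.652,.149])@yd).round(4))
    return im
E
python3 -c "
from bar import *
bar('d1')"
```

```text
side 182 bar deg pct [59.6 60.7 64.5] rmax 0.226
top 0 bar deg pct  rmax 
tcp [0.5385 0.1764 0.1694] F [-0.6 -0.1 -0.6] dock -0.1155 0.0166
```

>>> servo_tool --steps '[{"tx": -0.1, "ty": -0.9, "tz": -0.6, "yaw": 0, "claw": 8.5}, {"tx": -0.1, "ty": -1.0, "tz": -0.7, "yaw": 0, "claw": 8.5}, {"tx": -0.1, "ty": -0.8, "tz": -0.8, "yaw": 0, "claw": 8.5}, {"tx": -0.05, "ty": -0.8, "tz": -0.8, "yaw": 0, "claw": 8.5}, {"tx": -0.05, "ty": -0.7, "tz": -0.9, "yaw": 0, "claw": 8.5}, {"tx": -0.05, "ty": -0.6, "tz": -0.9, "yaw": 0, "claw": 8.5}, {"tx": -0.05, "ty": -0.5, "tz": -1, "yaw": 0, "claw": 8.5}, {"tx": -0.05, "ty": -0.5, "tz": -1, "yaw": 0, "claw": 8.5}, {"tx": 0, "ty": -0.3, "tz": -1.1, "yaw": 0, "claw": 8.5}, {"tx": 0, "ty": -0.3, "tz": -1.1, "yaw": 0, "claw": 8.5}, {"tx": 0, "ty": 0, "tz": 0, "yaw": 0, "claw": 8.5}]'

```text
time_s: 26.5
position: [0.5327, 0.1134, 0.0796]
tool_rot: [[0.094, 0.996, -0.003], [0.996, -0.094, -0.0], [-0.0, -0.003, -1.0]]
ft_force: [0.3, -0.0, 0.1]
grip_width: 0.0851
gripper_force: 0.0
```

```bash
python3 -c "
from bar import *
bar('d2')"
```

```text
side 193 bar deg pct [ 7.5  8.9 15.2] rmax 0.211
top 43 bar deg pct [ 7.   8.5 10. ] rmax 0.213
tcp [0.5327 0.1134 0.0796] F [ 0.3 -0.   0.1] dock -0.1154 -0.0466
```

>>> servo_tool --steps '[{"tx": 0, "ty": 0, "tz": -0.5, "yaw": 0, "claw": 8.5}, {"tx": 0, "ty": 0, "tz": -0.5, "yaw": 0, "claw": 8.5}, {"tx": 0, "ty": 0, "tz": -0.4, "yaw": 0, "claw": 8.5}]'

```text
time_s: 26.9
position: [0.5334, 0.1138, 0.067]
tool_rot: [[0.093, 0.996, 0.0], [0.996, -0.093, 0.0], [0.0, 0.0, -1.0]]
ft_force: [0.2, -0.5, 0.2]
grip_width: 0.0853
gripper_force: 0.0
```

>>> servo_tool --steps '[{"tx": 0, "ty": 0, "tz": -0.4, "yaw": 0, "claw": 8.5}, {"tx": 0, "ty": 0, "tz": -0.3, "yaw": 0, "claw": 8.5}]'

```text
time_s: 27.1
position: [0.5333, 0.1137, 0.0599]
tool_rot: [[0.093, 0.996, -0.0], [0.996, -0.093, 0.0], [-0.0, -0.0, -1.0]]
ft_force: [-1.3, -1.0, -0.3]
grip_width: 0.0848
gripper_force: 0.0
```

```bash
python3 -c "
from bar import *
bar('d3')"
```

```text
side 183 bar deg pct [0.7 1.9 8.6] rmax 0.209
top 60 bar deg pct [0.3 1.6 2.7] rmax 0.208
tcp [0.5333 0.1137 0.0599] F [-1.3 -1.  -0.3] dock -0.1148 -0.0463
```

No jam so far; I press until the stop is felt.

>>> servo_tool --steps '[{"tx": 0, "ty": 0, "tz": -0.2, "yaw": 0, "claw": 8.5}, {"tx": 0, "ty": 0, "tz": -0.1, "yaw": 0, "claw": 8.5}]'

```text
time_s: 27.4
position: [0.5337, 0.1137, 0.0577]
tool_rot: [[0.093, 0.996, 0.001], [0.996, -0.093, -0.0], [0.0, 0.001, -1.0]]
ft_force: [-4.3, -1.2, 9.6]
grip_width: 0.0851
gripper_force: 5.4
```

>>> servo_tool --steps '[{"tx": 0, "ty": 0, "tz": -0.1, "yaw": 0, "claw": 8.5}, {"tx": 0, "ty": 0, "tz": -0.1, "yaw": 0, "claw": 8.5}]'

```text
time_s: 27.6
position: [0.5339, 0.1137, 0.0573]
tool_rot: [[0.093, 0.996, 0.003], [0.996, -0.093, -0.0], [-0.0, 0.003, -1.0]]
ft_force: [-11.5, -1.3, 25.6]
grip_width: 0.0853
gripper_force: 12.8
```

```bash
python3 -c "
from bar import *
bar('d4')"
```

```text
side 188 bar deg pct [-0.2  1.   9.4] rmax 0.211
top 56 bar deg pct [-0.3  0.8  2.6] rmax 0.212
tcp [0.5339 0.1137 0.0573] F [-11.5  -1.3  25.6] dock -0.1142 -0.0462
```

>>> servo_tool --steps '[{"tx": 0, "ty": 0, "tz": 1, "yaw": 0, "claw": 8.5}, {"tx": 0, "ty": 0, "tz": 3, "yaw": 0, "claw": 8.5}, {"tx": 0, "ty": -1.5, "tz": 3.5, "yaw": 0, "claw": 3}, {"tx": 0, "ty": -1.5, "tz": 3.5, "yaw": 0, "claw": 3}, {"tx": 0, "ty": -2, "tz": 0, "yaw": 0, "claw": 3}, {"tx": 1.8, "ty": 0, "tz": 0, "yaw": 0, "claw": 3}, {"tx": 1.8, "ty": 0, "tz": 0, "yaw": 0, "claw": 3}, {"tx": 1.8, "ty": 0, "tz": 0, "yaw": 0, "claw": 3}, {"tx": 0, "ty": 0, "tz": -3, "yaw": 0, "claw": 3}, {"tx": 0, "ty": 0, "tz": 0, "yaw": 0, "claw": 3}, {"tx": 0, "ty": 0, "tz": 0, "yaw": 0, "claw": 3}]'

```text
time_s: 28.8
position: [0.5871, 0.0637, 0.1355]
tool_rot: [[0.093, 0.996, -0.001], [0.996, -0.093, 0.0], [0.0, -0.001, -1.0]]
ft_force: [0.6, 0.1, -0.0]
grip_width: 0.0298
gripper_force: 0.0
```

```bash
python3 -c "
from bar import *
im=bar('e1'); torch('e2')
a=cv2.resize(im[190:290,230:330][:,:,::-1],None,fx=6,fy=6,interpolation=cv2.INTER_CUBIC); cv2.imwrite('pics/e1c.png',a)"
```

```text
side 224 bar deg pct [-0.4  1.   2.9] rmax 0.209
top 51 bar deg pct [-0.1  0.9  2.1] rmax 0.212
tcp [0.5871 0.0637 0.1355] F [ 0.6  0.1 -0. ] dock -0.0566 -0.091
e2 t 28.9 torch [0.6395 0.1503] tiltxy [ 0.072 -0.05 ] 19 res 0.0016 dock xy -0.0115 -0.0008 tcp [0.5876 0.0637 0.1366] F [-0.2 -0.5 -0.4]
```

View pics/e1c.png

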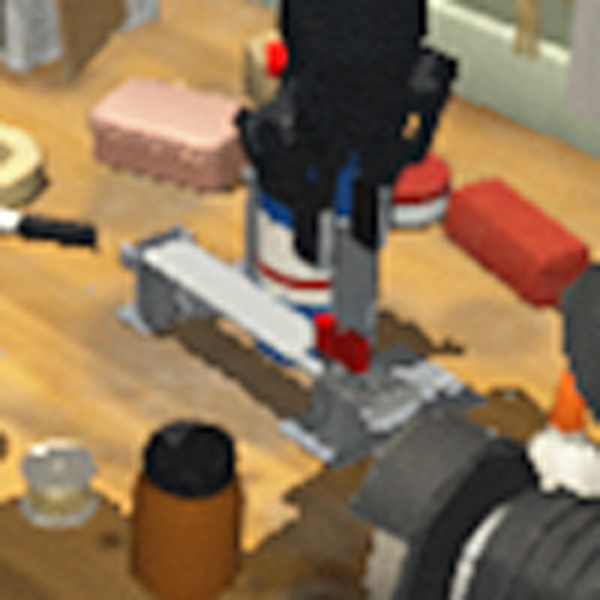

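The bar is down across the mouth and the red T-head (342,345) stands up through its slot. I pinch it and turn it 90°.

>>> servo_tool --steps '[{"tx": 0.05, "ty": 0, "tz": -2.5, "yaw": 0, "claw": 3}, {"tx": 0, "ty": 0, "tz": -2, "yaw": 0, "claw": 3}, {"tx": 0, "ty": 0, "tz": -1.3, "yaw": 0, "claw": 3}, {"tx": 0, "ty": 0, "tz": 0, "yaw": 0, "claw": 1.8}, {"tx": 0, "ty": 0, "tz": 0, "yaw": 0, "claw": 1.3}, {"tx": 0, "ty": 0, "tz": 0, "yaw": 0, "claw": 0.8}, {"tx": 0, "ty": 0, "tz": 0, "yaw": 0, "claw": 0.8}, {"tx": 0, "ty": 0, "tz": 0, "yaw": 0, "claw": 0.8}]' --newtons 20

```text
time_s: 29.75
position: [0.5876, 0.0637, 0.0784]
tool_rot: [[0.093, 0.996, 0.0], [0.996, -0.093, -0.0], [-0.0, 0.0, -1.0]]
ft_force: [-5.7, 0.1, 4.2]
grip_width: 0.0095
gripper_force: 22.1
```

>>> servo_tool --steps '[{"tx": 0, "ty": 0, "tz": 0, "yaw": 6, "claw": 0.8}, {"tx": 0, "ty": 0, "tz": 0, "yaw": 6, "claw": 0.8}, {"tx": 0, "ty": 0, "tz": 0, "yaw": 6, "claw": 0.8}, {"tx": 0, "ty": 0, "tz": 0, "yaw": 6, "claw": 0.8}, {"tx": 0, "ty": 0, "tz": 0, "yaw": 6, "claw": 0.8}]'

```text
time_s: 30.25
position: [0.5863, 0.0636, 0.0783]
tool_rot: [[-0.421, 0.907, -0.003], [0.907, 0.421, -0.0], [0.001, -0.003, -1.0]]
ft_force: [-12.1, -2.0, 9.8]
grip_width: 0.0093
gripper_force: 22.7
```

>>> servo_tool --steps '[{"tx": -0.15, "ty": 0, "tz": 0, "yaw": 6, "claw": 0.8}, {"tx": 0, "ty": 0, "tz": 0, "yaw": 6, "claw": 0.8}, {"tx": 0, "ty": 0, "tz": 0, "yaw": 6, "claw": 0.8}, {"tx": 0, "ty": 0, "tz": 0, "yaw": 6, "claw": 0.8}, {"tx": 0, "ty": 0, "tz": 0, "yaw": 6, "claw": 0.8}]'

```text
time_s: 30.75
position: [0.5852, 0.0628, 0.0784]
tool_rot: [[-0.818, 0.575, -0.003], [0.575, 0.818, -0.002], [0.001, -0.003, -1.0]]
ft_force: [-12.0, -7.2, 8.5]
grip_width: 0.0092
gripper_force: 22.6
```

>>> servo_tool --steps '[{"tx": 0, "ty": 0, "tz": 0, "yaw": 6, "claw": 0.8}, {"tx": 0, "ty": 0, "tz": 0, "yaw": 6, "claw": 0.8}, {"tx": 0, "ty": 0, "tz": 0, "yaw": 6, "claw": 0.8}, {"tx": 0, "ty": 0, "tz": 0, "yaw": 6, "claw": 0.8}, {"tx": 0, "ty": 0, "tz": 0, "yaw": 5, "claw": 0.8}, {"tx": 0, "ty": 0, "tz": 0, "yaw": 0, "claw": 0.8}]'

```text
time_s: 31.35
position: [0.5847, 0.0616, 0.0784]
tool_rot: [[-0.994, 0.108, -0.004], [0.108, 0.994, -0.004], [0.004, -0.004, -1.0]]
ft_force: [-13.3, -12.5, 11.4]
grip_width: 0.0098
gripper_force: 22.7
```

```bash
python3 -c "
from h import *
s=env.observe(); r=np.array(s['tool_rot']); print(s['ft_force'],s['wrist_torque'],s['position'],np.degrees(np.arctan2(r[1,1],r[0,1])))"
```

```text
[-13.3083831  -12.5231168   11.37266593] [-1.95802314  2.245907    0.00557268] [0.58467922 0.06164627 0.0783805 ] 83.79737458227291
```

The T-head has turned about 89°. I release, lift clear and check.

>>> servo_tool --steps '[{"tx": 0, "ty": 0, "tz": 0, "yaw": 0, "claw": 2.5}, {"tx": 0, "ty": 0, "tz": 0, "yaw": 0, "claw": 2.5}, {"tx": 0, "ty": 0, "tz": 0, "yaw": 0, "claw": 2.5}, {"tx": 0, "ty": 0, "tz": 2, "yaw": 0, "claw": 2.5}, {"tx": 0, "ty": 0, "tz": 4, "yaw": 0, "claw": 2.5}, {"tx": -2, "ty": 0, "tz": 4, "yaw": 0, "claw": 2.5}, {"tx": -4, "ty": 0, "tz": 4, "yaw": 0, "claw": 2.5}, {"tx": -4, "ty": 0, "tz": 4, "yaw": 0, "claw": 2.5}, {"tx": -4, "ty": 0, "tz": 3, "yaw": 0, "claw": 2.5}, {"tx": -4, "ty": 2, "tz": 0, "yaw": 0, "claw": 2.5}, {"tx": 0, "ty": 4, "tz": 0, "yaw": 0, "claw": 2.5}, {"tx": 0, "ty": 4, "tz": 0, "yaw": 0, "claw": 2.5}, {"tx": 0, "ty": 4, "tz": 0, "yaw": 0, "claw": 2.5}, {"tx": 0, "ty": 4, "tz": 0, "yaw": 0, "claw": 2.5}, {"tx": 0, "ty": 0, "tz": 0, "yaw": 0, "claw": 2.5}, {"tx": 0, "ty": 0, "tz": 0, "yaw": 0, "claw": 2.5}]'

```text
time_s: 32.95
position: [0.4155, 0.2443, 0.278]
tool_rot: [[-0.994, 0.109, 0.0], [0.109, 0.994, -0.0], [-0.0, -0.0, -1.0]]
ft_force: [-0.1, -0.8, -0.1]
grip_width: 0.0249
gripper_force: 0.0
```

```bash
python3 - <<'E'
from bar import *
im=bar('f1'); torch('f2')
P=cloud('side',np.load('pics/f1.npz')['d']); h=cv2.cvtColor(im,cv2.COLOR_RGB2HSV).astype(int)
m=(P[...,0]>.55)&(P[...,0]<.63)&(P[...,1]>.03)&(P[...,1]<.1)&(P[...,2]>.05)&(P[...,2]<.09)&((h[...,0]<6)|(h[...,0]>172))&(h[...,1]>130)
q=P[m]; e=q[:,:2]-[.652,.149]; print('T extents dock x',np.ptp(e@xd).round(3),'y',np.ptp(e@yd).round(3))
for n,b in(('copper',(.39,.47,.165,.24,.027,.037)),('brass',(.40,.48,.09,.155,.021,.03)),('jar',(.40,.48,-.01,.07,.05,.09))):
    k=(P[...,0]>b[0])&(P[...,0]<b[1])&(P[...,1]>b[2])&(P[...,1]<b[3])&(P[...,2]>b[4])&(P[...,2]<b[5]); print(n,P[k].mean(0).round(4))
E
```

```text
side 209 bar deg pct [-0.1  0.9  2.6] rmax 0.208
top 0 bar deg pct  rmax 0.028
tcp [0.4155 0.2443 0.278 ] F [-0.1 -0.8 -0.1] dock -0.2444 0.0726
f2 t 33.05 torch [0.6536 0.1489] tiltxy [-0.048  0.018] 176 res 0.0021 dock xy 0.0027 -0.0009 tcp [0.4158 0.2431 0.2781] F [0.4 0.8 0.5]
T extents dock x 0.038 y 0.012
copper [0.4305 0.201  0.0308]
brass [0.4393 0.1234 0.0242]
jar [0.441  0.029  0.0683]
```

All checks pass: the T-head lies across the bar (38 mm along dock x), the bar is down, the torch is home and the spools and jar have not moved. I hand in.

```bash
python3 -c "
from rig import env
print(env.close_job())"
```

```text
the job is handed in; nothing more can be done
None
```

The job is handed in, with no verdict shown: by my last measurements the torch is home and upright, the bar is down over the T-head and locked at about 89°, the jar and spools stand where they were, and I did not re-measure the glue bottle but the arm never came near it.

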